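# Set stiffeners up on the magnetic fence

## Task

Get the stiffeners ready for tacking: push the fence's magnet switch in and turn it to off first, then stand every stiffener plate on one of its short edges on the flat bar, flat against the fence, each centred on a pair of pole shoes of its own, and only then turn the switch to full hold, letting the knob spring back out at its mark. Put the wire brush that lies on the flat bar into the tool tray, and leave the other things on the bench alone.

Things in the scene. Friction and masses are not known exactly. Their poses are not given: they have to be found in the camera images.
- fence: fixed magnetic fence: blue housing 370 mm long (y), 100 mm high, with three pairs of steel pole shoes standing 12 mm out of its front. Origin on the bench below the pole shoes' front faces, mid-length; x points away from the robot into the fence, z up. The flat bar lies fixed before it on the bench: x -105 to 0 mm, y +-195 mm, 10 mm thick. Pole faces reach from 14 to 94 mm above the bench
- pole1 (a point): top of the flat bar at the foot of the left pole-shoe pair (fence y = +125 mm), in the plane of the pole faces; axes as the fence. A pair is 42 mm wide; beside it, past the pole faces, there is 12 mm of free depth
- pole2 (a point): the same for the middle pair (fence y = 0)
- pole3 (a point): the same for the right pair (fence y = -125 mm)
- plate1: bare steel stiffener plate, one of two or three alike (absent ones read None), 76 mm (its x) by 60 mm (its y) by 15 mm thick (its z), 0.5 kg. Origin at its centre. Starts flat on the bench. Stood on a short (60 mm) edge its x is vertical and its centre 38 mm up; it tips over if leaned by 10 degrees. Its two faces and its two ends are alike
- plate2: another such plate, as plate1
- plate3: another such plate, as plate1
- switch (a joint): angle of the magnet switch knob on top of the fence, rad, growing clockwise seen from above: 0 off (smallest white mark), 0.785 half hold (middle mark; it starts there), 1.571 full hold (largest mark). Out, it is locked within +-0.1 of one of these; pushed in 5 mm it turns freely (0.05 N m), stops at -0.06 and 1.63. Let go between marks it stays in; within 0.1 of a mark it springs out and locks
- switch_push (a joint): how far the knob is pushed in (straight down), m: 0 = out, stop at 0.0065. The spring takes 5 N to start and 10 N at the stop
- switch_grip (a point): middle of the knob's bar grip (black, 46 mm long, 14 mm thick, 26 mm high: 15 mm below to 11 mm above this point), on the knob's vertical axis, 40 mm behind the pole faces, mid-fence, 134 mm above the bench when out; moves and turns with the knob. Its x runs along the bar to the pointer end (white line). Below the bar: a skirt 44 mm across, then a fixed collar 56 mm across, top at 108 mm
- brush: wire brush lying on its side along the flat bar: wooden handle 190 mm long (its x), 16 mm wide (y), 16 mm high (z), 0.09 kg; the bristle block, 80 by 14 mm and 13 mm high, is on the handle's +y side from x = 10 to 90 mm. Origin on the underside, mid-handle
- tool_tray: fixed open grey steel tray for tools, 150 mm (x) by 260 mm (y) outside, 40 mm high, walls and floor 4 mm; origin under its centre on the bench, z up
- g_clamp: the dark steel G-clamp, 150 mm long, a bystander: leave it alone
- pliers: the orange-handled pliers, 170 mm long, a bystander: leave it alone
- corner_magnet: the red triangular corner magnet, 100 mm, a bystander: leave it alone
- chalk_holder: the brass chalk holder, 130 mm long, lying in the tool tray along its far (+x) side, a bystander: leave it alone

How it is judged (in metres and radians):
On the way, in this order (a step that is already met when the one before it is completed fails the run):
1. the magnet switch is turned to off and has sprung out (value of joint switch below 0.15 rad and value of joint switch_push below 0.002 m), for 0.2 s.
2. with the switch off, every plate stands on a short edge on the flat bar, flat against the fence, each at its own pole-shoe pair (all of step 1 and (y of plate1 in the frame of pole1 between -0.015 and 0.015 m or y of plate1 in the frame of pole2 between -0.015 and 0.015 m or y of plate1 in the frame of pole3 between -0.015 and 0.015 m) and x of plate1 in the frame of fence between -0.0115 and -0.004 m and z of plate1 in the frame of fence between 0.045 and 0.051 m and angle between the z axis of each of plate1, plate2, plate3 and the x axis of fence, either way round below 0.08 rad and (y of plate2 in the frame of pole1 between -0.015 and 0.015 m or y of plate2 in the frame of pole2 between -0.015 and 0.015 m or y of plate2 in the frame of pole3 between -0.015 and 0.015 m) and x of plate2 in the frame of fence between -0.0115 and -0.004 m and z of plate2 in the frame of fence between 0.045 and 0.051 m and (y of plate3 in the frame of pole1 between -0.015 and 0.015 m or y of plate3 in the frame of pole2 between -0.015 and 0.015 m or y of plate3 in the frame of pole3 between -0.015 and 0.015 m) and x of plate3 in the frame of fence between -0.0115 and -0.004 m and z of plate3 in the frame of fence between 0.045 and 0.051 m), for 0.3 s.
3. the switch is turned to full hold and has sprung out (value of joint switch above 1.42 rad and value of joint switch_push below 0.002 m), for 0.2 s.
At the end, for the whole second after the job is handed in: every plate stands on a short edge on the flat bar (centre 38 +-3 mm above it), face flat to the pole faces (within 4.5 degrees, gap under 4 mm), centred within 15 mm on a pole-shoe pair, still; the switch is at full hold (within 0.15 rad) and out (within 2 mm); the brush lies in the tool tray (all of step 3 and (y of plate1 in the frame of pole1 between -0.015 and 0.015 m or y of plate1 in the frame of pole2 between -0.015 and 0.015 m or y of plate1 in the frame of pole3 between -0.015 and 0.015 m) and x of plate1 in the frame of fence between -0.0115 and -0.004 m and z of plate1 in the frame of fence between 0.045 and 0.051 m and angle between the z axis of each of plate1, plate2, plate3 and the x axis of fence, either way round below 0.08 rad and (y of plate2 in the frame of pole1 between -0.015 and 0.015 m or y of plate2 in the frame of pole2 between -0.015 and 0.015 m or y of plate2 in the frame of pole3 between -0.015 and 0.015 m) and x of plate2 in the frame of fence between -0.0115 and -0.004 m and z of plate2 in the frame of fence between 0.045 and 0.051 m and (y of plate3 in the frame of pole1 between -0.015 and 0.015 m or y of plate3 in the frame of pole2 between -0.015 and 0.015 m or y of plate3 in the frame of pole3 between -0.015 and 0.015 m) and x of plate3 in the frame of fence between -0.0115 and -0.004 m and z of plate3 in the frame of fence between 0.045 and 0.051 m and x of brush in the frame of tool_tray between -0.06 and 0.06 m and y of brush in the frame of tool_tray between -0.1 and 0.1 m and z of brush in the frame of tool_tray below 0.022 m and linear speed of each of plate1, plate2, plate3 below 0.01 m/s); the robot touches nothing.
It fails at once if a bystander is shoved more than 50 mm (distance of any of g_clamp, pliers, corner_magnet, chalk_holder from where it was at the start of the episode above 0.05 m).
It fails at once if the switch is forced round without being pushed in (value of joint switch_push below 0.0025 m and (value of joint switch between 0.27 and 0.52 rad or value of joint switch between 1.05 and 1.3 rad)).
Of plate1, plate2, plate3 only 2 to 3 are there at a start; the rules pass over those that are not, and their reading is None.
At some moment in a run one of plate1, plate2, plate3 may be knocked a few centimetres aside while the robot is not near it.
It also fails if it takes over 210 s, if anything falls off the work surface, if the arm or the gripper's body presses on something with over 40 N, if the wrist force passes 120 N, or if a joint passes its speed limit or range.

## Robot

A 6-joint arm with a two-finger parallel gripper is mounted at the origin on the work surface. World frame = base frame: x ahead of the robot, y to its left, z up, the work surface at z = 0. Lengths are in mm, angles in degrees, forces in N, time in s.
With the tool pointing down it reaches from about 300 to 850 mm from the base axis. Payload 5.4 kg.
Tool frame: the origin (TCP) lies at the very end of the fingers, on their centre line; the grasp point (between the pads) lies 19 mm behind it (manip.grasp_offset is the distance from the TCP to the grasp point, in mm); z points along the fingers, y is the line along which they close (so a half turn about z gives the same grasp; the last joint's range is limited). The gripper opens to 85 mm and grips with 20 to 120 N. Pads are 22 mm wide; open, the fingers measure 114 mm over their backs; the gripper's body (76 mm by 85 mm) begins 54 mm behind the grasp point. The pads swing forward as they close: fully open they stand 13 mm farther back than shut.
Start: joints at [-89.387, 9.076, 91.501, -0, 79.423, -12.038], TCP at [125.908, -561.029, 231.299] pointing down, gripper open.
Joint ranges: [-166.64, 166.64], [-54.1, 131.32], [10.49, 154.53], [-73.88, 253.88], [9.74, 151.15], [-171.62, 171.62]. Speed limits (degrees/s): [147.25, 147.25, 180, 180, 180, 180].

## Interface

Orientations are given as a 3x3 rotation matrix whose columns are the frame's x, y, z axes.
In Python, from workcell import manip gives the robot as it stands.
- The arm moves only by the tool arm_command, never from a script. Its argument "motion" is a list of rows, each an object with "claw": the gripper's target within -1 to 1 (shut at 1, half-way at 0, fully open at -1); "delta_pos": the shift along the tool's x, y, z in m, a list of three; "rotation": the turn, a rotation vector about the tool's x, y, z in rad, a list of three. In form: [{"claw": claw, "delta_pos": [dx, dy, dz], "rotation": [rx, ry, rz]}, ...]. A call has 1 to 20 rows; each row is the pose to reach, as a shift and turn from the pose commanded when the call began, along the tool's axes at that moment; what a row does not reach only later rows make up. A row lasts 1/12 s, in which the tool goes at most 41.7 mm and 7.16 degrees, less where a joint would pass 70% of its speed; a pose out of reach is approached as far as the arm can. A call with a gripper value outside its range is refused whole. The fingers move at their own pace and stop on an object; "newtons" is the grip in N (left out, the last holds). Time passes only in rows, so rows that repeat a pose let the fingers close. It gives the time, the measured TCP pose, the force, the opening and the grip force at its end, in the units of the state.
- manip.read_state(): the state, without advancing time (a new reading comes with each control period).
- manip.capture(name): name is "side" or "top" or "wrist"; returns (picture, depth): 400x640x3 uint8, red, green, blue; 400x640 float32, mm along the optical axis (not along the pixel's ray), 0 where there is no reading.
- manip.camera_model(name): a dict with "intrinsics" (3x3 intrinsics, pixels), "cam_to_world" (4x4, takes a point from camera to world coordinates). Camera axes: x right, y down, z forward; pixel columns grow to the right and rows downward; lengths in mm; the calibration is good to about 2 mm. A picture is of the moment at which its call begins: read the wrist's pose just before it. camera_model takes no time and is no camera call; for the wrist camera it gives the pose at the moment of the call.
- manip.job_done(): hands the job in; it is judged then, once.
The state is a dict: "time_s": time; "q": joint angles; "joint_velocities": joint speeds; "joint_torque": joint torques, N m; "position": TCP position; "eef_rot": TCP orientation; "force": force on the tool from outside, world axes, zero at the start; "ft_torque": the same for the moment, N m; "grip_width": opening from 0.0 (shut) to 1.0 (fully open); "grip_force": force on a finger pad.
Only numpy, scipy, OpenCV 4.12 (cv2) and the standard library are available. Lean on these libraries where they do the work, as an engineer would, in place of code of your own. Each camera call takes 0.05 s, during which the arm holds its last target. There are 200 camera calls.

## Working session

There is one attempt and no reset: what is moved stays moved. The work goes in short steps, Python scripts to look and compute and a tool call to move; the robot and the scene stay as the last step left them, time stands still between calls to the robot, and variables do not carry over. Pictures are saved under pics/ and viewed, at most 14 in all, crops included, and the job is handed in when it is done.

Besides the shell and the picture viewer there is one more tool, called after ">>>" in YAML: its name, and indented under it one key for each argument. arm_command: Moves the arm, as the interface text tells. Its arguments: {"type":"object","properties":{"motion":{"type":"array","items":{"type":"object","properties":{"claw":{"type":"number"},"delta_pos":{"type":"array","items":{"type":"number"}},"rotation":{"type":"array","items":{"type":"number"}}}}},"newtons":{"type":"number"}},"required":["motion"]}

```bash
ls; mkdir -p pics; python3 - <<'E'
from workcell import manip
import cv2,numpy as np
print(manip.read_state())
for n in("top","side"):
    p,d=manip.capture(n); cv2.imwrite(f"pics/{n}0.png",p[:,:,::-1]); np.savez(f"pics/{n}0.npz",p=p,d=d)
    print(n,manip.camera_model(n))
E
```

```text
pics
{'time_s': 0.0, 'q': array([-8.93867708e+01,  9.11240241e+00,  9.15731015e+01,  1.00712080e-04,
        7.94238790e+01, -1.20385078e+01]), 'joint_velocities': array([-0.11867421, -0.03883609, -0.0258932 , -0.03524689, -0.06793324,
       -0.00639914]), 'joint_torque': array([-1.29161832e-03, -3.96005130e+01, -3.31430840e+01, -4.42036717e-04,
        8.38833454e-03, -2.29082833e-07]), 'position': array([ 125.9057397 , -560.42122916,  230.31122699]), 'eef_rot': array([[ 9.75719459e-01,  2.19024054e-01, -1.87045623e-05],
       [ 2.19023690e-01, -9.75717674e-01,  1.90899999e-03],
       [ 3.99866544e-04, -1.86674518e-03, -9.99998178e-01]]), 'force': array([-0.03140588,  0.09369995,  0.2071501 ]), 'ft_torque': array([-0.02136923,  0.00060686, -0.03339304]), 'grip_force': 0.0, 'grip_width': 0.9996677621801143}
top {'intrinsics': array([[389.76988119,   0.        , 324.6205808 ],
       [  0.        , 389.76988119, 202.23250761],
       [  0.        ,   0.        ,   1.        ]]), 'cam_to_world': array([[ 1.99393179e-02, -9.89765281e-01,  1.41305033e-01,
         4.06221534e+02],
       [-9.99710992e-01, -1.78389569e-02,  1.61153148e-02,
        -3.18926946e+01],
       [-1.34296447e-02, -1.41585523e-01, -9.89834928e-01,
         9.65166516e+02],
       [ 0.00000000e+00,  0.00000000e+00,  0.00000000e+00,
         1.00000000e+00]])}
side {'intrinsics': array([[429.29681351,   0.        , 323.703253  ],
       [  0.        , 429.29681351, 201.67551615],
       [  0.        ,   0.        ,   1.        ]]), 'cam_to_world': array([[-7.73118801e-01, -3.93143075e-01,  4.97720647e-01,
         6.03712311e+01],
       [-6.34174297e-01,  4.92140138e-01, -5.96339707e-01,
         5.41706264e+02],
       [-1.05014814e-02, -7.76683081e-01, -6.29804026e-01,
         7.05241692e+02],
       [ 0.00000000e+00,  0.00000000e+00,  0.00000000e+00,
         1.00000000e+00]])}
```

View pics/top0.png

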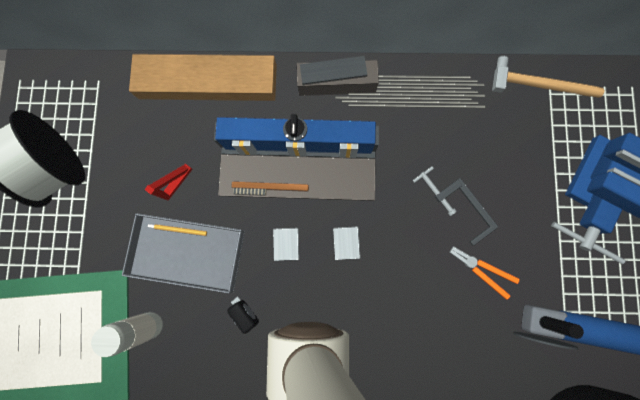

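View pics/side0.png

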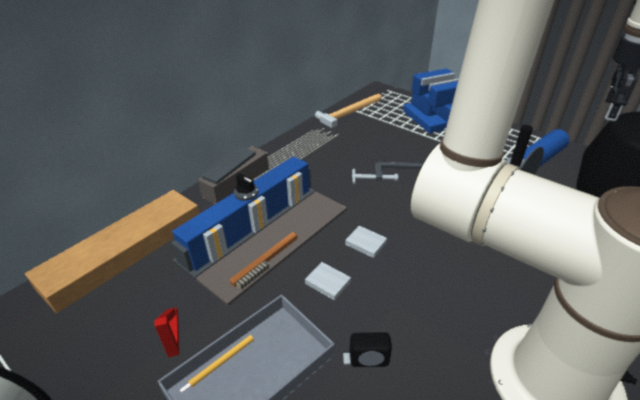

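```bash
cat > h.py <<'E'
import numpy as np,cv2
from workcell import manip
def cast(n,uv,z,M=None):
    m=M or manip.camera_model(n);K=m["intrinsics"];T=m["cam_to_world"]
    uv=np.atleast_2d(uv).astype(float)
    r=np.c_[(uv[:,0]-K[0,2])/K[0,0],(uv[:,1]-K[1,2])/K[1,1],np.ones(len(uv))]@T[:3,:3].T
    return T[:3,3]+r*((z-T[2,3])/r[:,2])[:,None]
def cloud(n,d,M=None):
    m=M or manip.camera_model(n);K=m["intrinsics"];T=m["cam_to_world"]
    v,u=np.mgrid[:400,:640]
    c=np.stack([(u-K[0,2])/K[0,0]*d,(v-K[1,2])/K[1,1]*d,d],-1)
    return c@T[:3,:3].T+T[:3,3]
def rect(P):
    c,s,a=cv2.minAreaRect(P[:,:2].astype(np.float32)); return np.round(c,1),np.round(s,1),round(a,1)
def blobs(m,mn=30):
    n,l,s,c=cv2.connectedComponentsWithStats(m.astype(np.uint8))
    return [(l==i) for i in range(1,n) if s[i,4]>mn]
def uv(m): v,u=np.nonzero(m); return np.c_[u,v]
E
python3 - <<'E'
from h import *
f=np.load("pics/top0.npz");p,d=f["p"].astype(int),f["d"];W=cloud("top",d)
hsv=cv2.cvtColor(f["p"],cv2.COLOR_RGB2HSV).astype(int);H,S,V=[hsv[...,i] for i in range(3)]
blue=(H>100)&(H<125)&(S>120); reg=np.zeros_like(blue);reg[100:170,200:400]=1
m=blue&reg&(abs(W[...,2]-100)<5)
print("fence top",rect(W[m]), "cast",rect(cast("top",uv(m),100)),np.median(W[m][:,2]))
print('bench z',np.median(W[300:310,200:220,2]))
pm=(V>170)&(S<60);pm[:220]=0;pm[270:]=0;pm[:,:255]=0;pm[:,400:]=0
for b in blobs(pm): print("plate",uv(b).mean(0),b.sum(),rect(cast("top",uv(b),15)),np.median(W[b][:,2]))
# bar
bm=(abs(W[...,2]-10)<4)&reg; bm[:]=0
print('colors',p[190,350],p[210,300],p[244,286],p[187,285],p[191,245],p[260,190])
bar=np.zeros_like(blue);bar[150:202,210:385]=1
bar&=(p.sum(-1)>p[210,300].sum()+60)
print("bar",rect(cast("top",uv(bar),10)))
br=(H<20)&(S>110)&(V>90);br[:170]=0;br[200:]=0;br[:,:225]=0;br[:,320:]=0
print("brush handle",rect(cast("top",uv(br),16)),np.median(W[br][:,2]))
t=np.zeros_like(blue);t[205:300,110:250]=1
t&=(W[...,2]>30)&(W[...,2]<50)
print("tray rim",rect(W[t]),t.sum())
k=(p.sum(-1)<150);k[:112]=0;k[140:]=0;k[:,:280]=0;k[:,310:]=0
k2=(W[...,2]>138)&(W[...,2]<152);k2[:,:270]=0;k2[:,320:]=0;k2[:100]=0;k2[150:]=0
print("knob top",rect(W[k2]),k2.sum())
c=cv2.resize(f["p"][95:215,200:400],None,fx=4,fy=4,interpolation=cv2.INTER_CUBIC);cv2.imwrite("pics/c0.png",c[:,:,::-1])
E
```

```text
fence top (array([696.3,  54.2]), array([369.3,  54.8]), 89.2) cast (array([695.2,  53.9]), array([368.1,  55. ]), 89.3) 99.79534594391453
bench z -0.14077063328380746
plate [346.00529801 243.10198675] 755 (array([443.1, -70.2]), array([74.7, 59.2]), 4.5) 15.258788160420977
plate [285.41789052 243.97329773] 749 (array([436.9,  77.9]), array([74.9, 58.7]), 1.7) 14.982563317725862
colors [122 116 111] [70 70 71] [209 219 219] [170 117  70] [102 106 104] [143 151 155]
bar (array([612. ,  56.1]), array([120.6, 388.7]), 0.1)
brush handle (array([580.4, 121.3]), array([187.4,  15.6]), 88.8) 25.59441278603856
tray rim (array([411.7, 320. ]), array([261.1, 150.2]), 82.3) 784
knob top (array([695.6,  54.3]), array([46.8, 13.9]), 2.3) 140
```

View pics/c0.png

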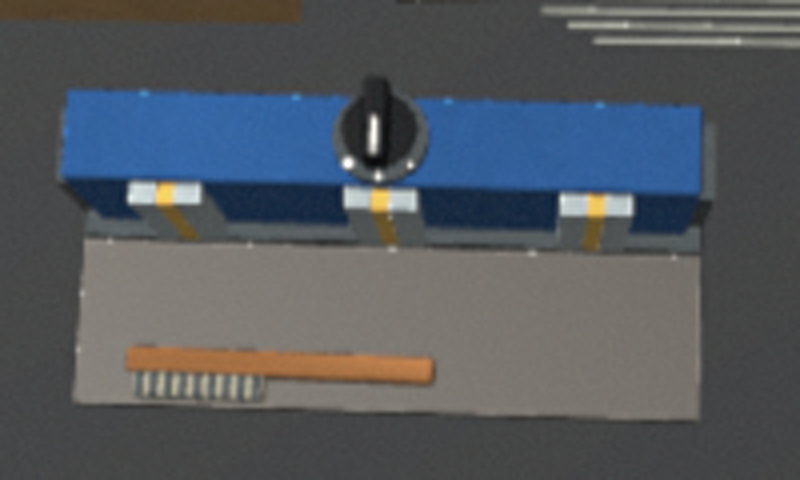

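```bash
cat >> h.py <<'E'
from scipy.spatial.transform import Rotation as Ro
def Rt(yaw,tilt=0):
    c,s=np.cos(np.radians(yaw)),np.sin(np.radians(yaw))
    return np.array([[c,s,0],[s,-c,0],[0,0,-1.]])@Ro.from_euler('y',tilt,degrees=True).as_matrix()
def go(pos,yaw,tilt=0,P=None,R=None):
    st=manip.read_state(); P=st["position"] if P is None else P; R=st["eef_rot"] if R is None else R
    T=Rt(yaw,tilt)
    print("delta",np.round(R.T@(np.array(pos)-P)/1000,4).tolist(),"rot",np.round(Ro.from_matrix(R.T@T).as_rotvec(),4).tolist(),
      "rows~%.0f"%(max(np.linalg.norm(pos-P)/41.7,np.degrees(Ro.from_matrix(R.T@T).magnitude())/7.16)))
E
python3 - <<'E'
from h import *
go((696,54,240),-0.8)
E
```

```text
delta [0.6908, -0.4747, -0.0085] rot [-0.0017, -0.0002, 0.2348] rows~20
```

>>> arm_command:
  motion:
    - {"claw":-0.2,"delta_pos":[0.69,-0.475,-0.01],"rotation":[0,0,0.235]}
    - {"claw":-0.2,"delta_pos":[0.69,-0.475,-0.01],"rotation":[0,0,0.235]}
    - {"claw":-0.2,"delta_pos":[0.69,-0.475,-0.01],"rotation":[0,0,0.235]}
    - {"claw":-0.2,"delta_pos":[0.69,-0.475,-0.01],"rotation":[0,0,0.235]}
    - {"claw":-0.2,"delta_pos":[0.69,-0.475,-0.01],"rotation":[0,0,0.235]}
    - {"claw":-0.2,"delta_pos":[0.69,-0.475,-0.01],"rotation":[0,0,0.235]}
    - {"claw":-0.2,"delta_pos":[0.69,-0.475,-0.01],"rotation":[0,0,0.235]}
    - {"claw":-0.2,"delta_pos":[0.69,-0.475,-0.01],"rotation":[0,0,0.235]}
    - {"claw":-0.2,"delta_pos":[0.69,-0.475,-0.01],"rotation":[0,0,0.235]}
    - {"claw":-0.2,"delta_pos":[0.69,-0.475,-0.01],"rotation":[0,0,0.235]}
    - {"claw":-0.2,"delta_pos":[0.69,-0.475,-0.01],"rotation":[0,0,0.235]}
    - {"claw":-0.2,"delta_pos":[0.69,-0.475,-0.01],"rotation":[0,0,0.235]}
    - {"claw":-0.2,"delta_pos":[0.69,-0.475,-0.01],"rotation":[0,0,0.235]}
    - {"claw":-0.2,"delta_pos":[0.69,-0.475,-0.01],"rotation":[0,0,0.235]}
    - {"claw":-0.2,"delta_pos":[0.69,-0.475,-0.01],"rotation":[0,0,0.235]}
    - {"claw":-0.2,"delta_pos":[0.69,-0.475,-0.01],"rotation":[0,0,0.235]}
    - {"claw":-0.2,"delta_pos":[0.69,-0.475,-0.01],"rotation":[0,0,0.235]}
    - {"claw":-0.2,"delta_pos":[0.69,-0.475,-0.01],"rotation":[0,0,0.235]}
    - {"claw":-0.2,"delta_pos":[0.69,-0.475,-0.01],"rotation":[0,0,0.235]}
    - {"claw":-0.2,"delta_pos":[0.69,-0.475,-0.01],"rotation":[0,0,0.235]}

```text
time_s: 1.77
position: [692.9, 52.2, 240.5]
eef_rot: [[1.0, -0.014, -0.001], [-0.014, -1.0, 0.0], [-0.001, -0.0, -1.0]]
force: [0.7, -0.3, 0.6]
grip_width: 0.6
grip_force: 0.0
```

```bash
python3 - <<'E'
from h import *
s=manip.read_state();print(s["time_s"],s["q"],s["position"],s["joint_velocities"])
M=manip.camera_model("wrist");p,d=manip.capture("wrist");a,_=manip.capture("top")
print(M)
cv2.imwrite("pics/w1.png",np.hstack([cv2.resize(p,(400,250)),cv2.resize(a,(400,250))])[:,:,::-1])
np.savez("pics/w1.npz",p=p,d=d,M=M)
E
```

```text
1.7667 [-5.62205884e+00  2.65803255e+01  6.88978779e+01 -4.90579303e-03
  8.45851759e+01  8.51757425e+01] [692.86154918  52.24838278 240.49612357] [ 34.12113453  54.49472396 -72.89797325  -0.26145416  17.37991073
  34.27174991]
{'intrinsics': array([[307.7352318 ,   0.        , 317.46092129],
       [  0.        , 307.7352318 , 204.35689423],
       [  0.        ,   0.        ,   1.        ]]), 'cam_to_world': array([[-1.34682203e-02, -9.46282032e-01, -3.23061796e-01,
         7.75235876e+02],
       [-9.99908879e-01,  1.24496670e-02,  5.21911579e-03,
         5.12892420e+01],
       [-9.16743724e-04,  3.23102650e-01, -9.46363480e-01,
         3.82090656e+02],
       [ 0.00000000e+00,  0.00000000e+00,  0.00000000e+00,
         1.00000000e+00]])}
```

View pics/w1.png

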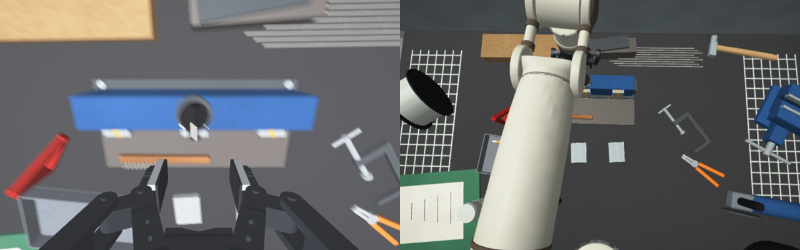

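>>> arm_command:
  motion:
    - {"claw":-0.2,"delta_pos":[0,0,0.03],"rotation":[0,0,0]}
    - {"claw":-0.2,"delta_pos":[0,0,0.03],"rotation":[0,0,0]}
    - {"claw":-0.2,"delta_pos":[0,0,0.03],"rotation":[0,0,0]}
    - {"claw":-0.2,"delta_pos":[0,0,0.03],"rotation":[0,0,0]}
    - {"claw":-0.2,"delta_pos":[0,0,0.03],"rotation":[0,0,0]}
    - {"claw":-0.2,"delta_pos":[0,0,0.03],"rotation":[0,0,0]}

```text
time_s: 2.37
position: [692.7, 49.7, 213.2]
eef_rot: [[1.0, -0.015, 0.003], [-0.015, -1.0, -0.0], [0.003, 0.0, -1.0]]
force: [-0.0, -0.5, 0.4]
grip_width: 0.598
grip_force: 0.0
```

```bash
python3 - <<'E'
from h import *
s=manip.read_state();print(s["q"],s["position"])
M=manip.camera_model("wrist");p,d=manip.capture("wrist")
W=cloud("wrist",d,M);cv2.imwrite("pics/w2.png",p[:,:,::-1])
k=(W[...,2]>136)&(W[...,2]<150)&(abs(W[...,0]-695)<40)&(abs(W[...,1]-54)<40)
print("knob",rect(W[k]),k.sum(),np.percentile(W[k][:,2],[5,50,95]),uv(k).mean(0))
hsv=cv2.cvtColor(p,cv2.COLOR_RGB2HSV)
b=(hsv[...,0]>100)&(hsv[...,0]<125)&(hsv[...,1]>120)&(abs(W[...,2]-100)<4)
print("fence",rect(W[b]),rect(cast("wrist",uv(b),100,M)))
go((695.8,54.2,124),-0.8)
E
```

```text
[-5.83555751e+00  2.72328853e+01  7.10933358e+01 -1.46238676e-04
  8.15237822e+01  8.50196055e+01] [692.65161545  49.73250277 213.18115378]
knob (array([697.3,  55.9]), array([14. , 45.8]), 89.3) 1156 [142.03240953 143.93031134 145.10507651] [309.59775087 210.01903114]
fence (array([698.2,  56.1]), array([368.7,  53.3]), 89.2) (array([699. ,  55.9]), array([365.2,  52.2]), 89.2)
delta [0.0029, -0.0044, 0.089] rot [0.0002, -0.0024, -0.0009] rows~2
```

>>> arm_command:
  motion:
    - {"claw":-0.2,"delta_pos":[0.0045,-0.0053,0.04],"rotation":[0,-0.002,0]}
    - {"claw":-0.2,"delta_pos":[0.0045,-0.0053,0.06],"rotation":[0,-0.002,0]}
    - {"claw":-0.2,"delta_pos":[0.0045,-0.0053,0.075],"rotation":[0,-0.002,0]}
    - {"claw":-0.2,"delta_pos":[0.0045,-0.0053,0.087],"rotation":[0,-0.002,0]}
    - {"claw":-0.2,"delta_pos":[0.0045,-0.0053,0.087],"rotation":[0,-0.002,0]}
    - {"claw":-0.2,"delta_pos":[0.0045,-0.0053,0.087],"rotation":[0,-0.002,0]}
    - {"claw":1,"delta_pos":[0.0045,-0.0053,0.087],"rotation":[0,-0.002,0]}
    - {"claw":1,"delta_pos":[0.0045,-0.0053,0.087],"rotation":[0,-0.002,0]}
    - {"claw":1,"delta_pos":[0.0045,-0.0053,0.087],"rotation":[0,-0.002,0]}
    - {"claw":1,"delta_pos":[0.0045,-0.0053,0.087],"rotation":[0,-0.002,0]}
    - {"claw":1,"delta_pos":[0.0045,-0.0053,0.087],"rotation":[0,-0.002,0]}
    - {"claw":1,"delta_pos":[0.0045,-0.0053,0.087],"rotation":[0,-0.002,0]}
    - {"claw":1,"delta_pos":[0.0045,-0.0053,0.087],"rotation":[0,-0.002,0]}
    - {"claw":1,"delta_pos":[0.0045,-0.0053,0.087],"rotation":[0,-0.002,0]}
  newtons: 40

```text
time_s: 3.58
position: [697.7, 55.5, 126.1]
eef_rot: [[1.0, -0.014, 0.001], [-0.014, -1.0, -0.0], [0.001, 0.0, -1.0]]
force: [-1.5, 1.2, 5.2]
grip_width: 0.152
grip_force: 42.3
```

>>> arm_command:
  motion:
    - {"claw":1,"delta_pos":[0,0,0.003],"rotation":[0,0,0]}
    - {"claw":1,"delta_pos":[0,0,0.006],"rotation":[0,0,0]}
    - {"claw":1,"delta_pos":[0,0,0.007],"rotation":[0,0,0]}
    - {"claw":1,"delta_pos":[0,0,0.007],"rotation":[0,0,0]}
    - {"claw":1,"delta_pos":[0,0,0.007],"rotation":[0,0,0]}
  newtons: 60

```text
time_s: 4.0
position: [697.7, 55.5, 120.1]
eef_rot: [[1.0, -0.014, 0.001], [-0.014, -1.0, -0.0], [0.001, 0.0, -1.0]]
force: [-2.5, 0.5, 9.7]
grip_width: 0.149
grip_force: 65.5
```

>>> arm_command:
  motion:
    - {"claw":1,"delta_pos":[0,0,0.007],"rotation":[0,0,-0.1]}
    - {"claw":1,"delta_pos":[0,0,0.007],"rotation":[0,0,-0.2]}
    - {"claw":1,"delta_pos":[0,0,0.007],"rotation":[0,0,-0.3]}
    - {"claw":1,"delta_pos":[0,0,0.007],"rotation":[0,0,-0.4]}
    - {"claw":1,"delta_pos":[0,0,0.007],"rotation":[0,0,-0.5]}
    - {"claw":1,"delta_pos":[0,0,0.007],"rotation":[0,0,-0.6]}
    - {"claw":1,"delta_pos":[0,0,0.007],"rotation":[0,0,-0.7]}
    - {"claw":1,"delta_pos":[0,0,0.007],"rotation":[0,0,-0.785]}
    - {"claw":1,"delta_pos":[0,0,0.007],"rotation":[0,0,-0.785]}
    - {"claw":1,"delta_pos":[0,0,0.007],"rotation":[0,0,-0.785]}

```text
time_s: 4.83
position: [698.6, 54.2, 119.4]
eef_rot: [[0.717, 0.697, 0.003], [0.697, -0.717, -0.003], [0.0, 0.004, -1.0]]
force: [-15.1, -3.2, 34.5]
grip_width: 0.145
grip_force: 68.7
```

>>> arm_command:
  motion:
    - {"claw":1,"delta_pos":[0,0,-0.007],"rotation":[0,0,0]}
    - {"claw":1,"delta_pos":[0,0,-0.012],"rotation":[0,0,0]}
    - {"claw":1,"delta_pos":[0,0,-0.014],"rotation":[0,0,0]}
    - {"claw":1,"delta_pos":[0,0,-0.014],"rotation":[0,0,0]}
    - {"claw":1,"delta_pos":[0,0,-0.014],"rotation":[0,0,0]}
    - {"claw":0.3,"delta_pos":[0,0,-0.014],"rotation":[0,0,0]}
    - {"claw":0.3,"delta_pos":[0,0,-0.014],"rotation":[0,0,0]}
    - {"claw":0.3,"delta_pos":[0,0,-0.014],"rotation":[0,0,0]}
    - {"claw":0.3,"delta_pos":[0,0,-0.014],"rotation":[0,0,0]}
    - {"claw":0.3,"delta_pos":[0,0,-0.05],"rotation":[0,0,0]}
    - {"claw":0.3,"delta_pos":[0,0,-0.09],"rotation":[0,0,0]}
    - {"claw":0.3,"delta_pos":[0,0,-0.09],"rotation":[0,0,0]}
    - {"claw":0.3,"delta_pos":[0,0,-0.09],"rotation":[0,0,0]}

```text
time_s: 5.92
position: [698.8, 55.7, 204.1]
eef_rot: [[0.717, 0.697, 0.005], [0.697, -0.717, -0.0], [0.003, 0.003, -1.0]]
force: [-0.0, -0.7, -0.4]
grip_width: 0.349
grip_force: 0.0
```

```bash
python3 - <<'E'
from h import *
s=manip.read_state();print(s["time_s"],s["q"],s["position"],s["force"])
M=manip.camera_model("wrist");p,d=manip.capture("wrist")
W=cloud("wrist",d,M)
k=(W[...,2]>134)&(W[...,2]<150)&(abs(W[...,0]-695)<40)&(abs(W[...,1]-54)<40)
print("knob",rect(W[k]),k.sum(),np.percentile(W[k][:,2],[5,50,95]))
# brush, seen by wrist
go((580.5,116,120),90)
E
```

```text
5.9167 [-5.29396025e+00  2.84604226e+01  7.04603137e+01  1.02183365e-02
  8.08113644e+01  4.05242853e+01] [698.76415862  55.71953166 204.07258225] [-0.00993426 -0.65858111 -0.35385667]
knob (array([697.5,  54.3]), array([46.7, 13.8]), 43.9) 1218 [141.37286259 143.85028627 144.97770681]
delta [-0.0418, -0.1245, 0.0812] rot [-0.0003, -0.0, -0.7997] rows~6
```

>>> arm_command:
  motion:
    - {"claw":0,"delta_pos":[-0.0422,-0.1225,0.08],"rotation":[0,0,-0.78]}
    - {"claw":0,"delta_pos":[-0.0422,-0.1225,0.08],"rotation":[0,0,-0.78]}
    - {"claw":0,"delta_pos":[-0.0422,-0.1225,0.08],"rotation":[0,0,-0.78]}
    - {"claw":0,"delta_pos":[-0.0422,-0.1225,0.08],"rotation":[0,0,-0.78]}
    - {"claw":0,"delta_pos":[-0.0422,-0.1225,0.08],"rotation":[0,0,-0.78]}
    - {"claw":0,"delta_pos":[-0.0422,-0.1225,0.08],"rotation":[0,0,-0.78]}
    - {"claw":0,"delta_pos":[-0.0422,-0.1225,0.08],"rotation":[0,0,-0.78]}
    - {"claw":0,"delta_pos":[-0.0422,-0.1225,0.08],"rotation":[0,0,-0.78]}
    - {"claw":0,"delta_pos":[-0.0422,-0.1225,0.08],"rotation":[0,0,-0.78]}
    - {"claw":0,"delta_pos":[-0.0422,-0.1225,0.08],"rotation":[0,0,-0.78]}

```text
time_s: 6.8
position: [580.4, 114.0, 119.4]
eef_rot: [[0.021, 1.0, -0.004], [1.0, -0.021, 0.0], [0.0, -0.004, -1.0]]
force: [-0.7, -0.1, 0.1]
grip_width: 0.5
grip_force: 0.0
```

```bash
python3 - <<'E'
from h import *
s=manip.read_state();print(s["time_s"],s["q"],s["position"])
go((581,114,13),88.8)
E
```

```text
6.8 [-5.80868759e-01  1.77976986e+01  9.44159883e+01  4.80464292e-03
  6.80101609e+01  6.28239427e-01] [580.38597185 114.04571337 119.43911774]
delta [-0.0, 0.001, 0.1064] rot [-0.0039, -0.0, -0.0002] rows~3
```

>>> arm_command:
  motion:
    - {"claw":0,"delta_pos":[0,0.001,0.04],"rotation":[-0.004,0,0]}
    - {"claw":0,"delta_pos":[0,0.001,0.075],"rotation":[-0.004,0,0]}
    - {"claw":0,"delta_pos":[0,0.001,0.1],"rotation":[-0.004,0,0]}
    - {"claw":0,"delta_pos":[0,0.001,0.106],"rotation":[-0.004,0,0]}
    - {"claw":0,"delta_pos":[0,0.001,0.106],"rotation":[-0.004,0,0]}
    - {"claw":1,"delta_pos":[0,0.001,0.106],"rotation":[-0.004,0,0]}
    - {"claw":1,"delta_pos":[0,0.001,0.106],"rotation":[-0.004,0,0]}
    - {"claw":1,"delta_pos":[0,0.001,0.106],"rotation":[-0.004,0,0]}
    - {"claw":1,"delta_pos":[0,0.001,0.106],"rotation":[-0.004,0,0]}
    - {"claw":1,"delta_pos":[0,0.001,0.106],"rotation":[-0.004,0,0]}
    - {"claw":1,"delta_pos":[0,0.001,0.106],"rotation":[-0.004,0,0]}
    - {"claw":1,"delta_pos":[0,0.001,0.106],"rotation":[-0.004,0,0]}
    - {"claw":1,"delta_pos":[0,0.001,0.05],"rotation":[-0.004,0,0]}
    - {"claw":1,"delta_pos":[0,0.001,-0.02],"rotation":[-0.004,0,0]}
    - {"claw":1,"delta_pos":[0,0.001,-0.02],"rotation":[-0.004,0,0]}
    - {"claw":1,"delta_pos":[0,0.001,-0.02],"rotation":[-0.004,0,0]}
    - {"claw":1,"delta_pos":[0,0.001,-0.02],"rotation":[-0.004,0,0]}
  newtons: 50

```text
time_s: 8.22
position: [585.0, 114.0, 145.1]
eef_rot: [[0.02, 1.0, 0.011], [1.0, -0.02, -0.0], [0.0, 0.011, -1.0]]
force: [-0.3, 0.1, -0.7]
grip_width: 0.167
grip_force: 51.6
```

```bash
python3 - <<'E'
from h import *
c=np.array([411.7,320.]);u=np.radians(82.3)
ax=np.array([np.sin(u),-np.cos(u)]);ay=np.array([np.cos(u),np.sin(u)])
P=c-15*ax-8*ay;print(P)
go((*P,130),82.3)
E
```

```text
[395.76336252 314.08192718]
delta [0.1962, -0.1933, 0.013] rot [0.0108, -0.0007, 0.1144] rows~7
```

>>> arm_command:
  motion:
    - {"claw":1,"delta_pos":[0.196,-0.193,0.013],"rotation":[0.01,0,0.114]}
    - {"claw":1,"delta_pos":[0.196,-0.193,0.013],"rotation":[0.01,0,0.114]}
    - {"claw":1,"delta_pos":[0.196,-0.193,0.013],"rotation":[0.01,0,0.114]}
    - {"claw":1,"delta_pos":[0.196,-0.193,0.013],"rotation":[0.01,0,0.114]}
    - {"claw":1,"delta_pos":[0.196,-0.193,0.013],"rotation":[0.01,0,0.114]}
    - {"claw":1,"delta_pos":[0.196,-0.193,0.013],"rotation":[0.01,0,0.114]}
    - {"claw":1,"delta_pos":[0.196,-0.193,0.013],"rotation":[0.01,0,0.114]}
    - {"claw":1,"delta_pos":[0.196,-0.193,0.013],"rotation":[0.01,0,0.114]}
    - {"claw":1,"delta_pos":[0.196,-0.193,0.013],"rotation":[0.01,0,0.114]}
    - {"claw":1,"delta_pos":[0.196,-0.193,0.013],"rotation":[0.01,0,0.114]}
    - {"claw":1,"delta_pos":[0.196,-0.193,0.013],"rotation":[0.01,0,0.114]}
    - {"claw":1,"delta_pos":[0.196,-0.193,0.013],"rotation":[0.01,0,0.114]}

```text
time_s: 9.22
position: [393.9, 313.0, 126.9]
eef_rot: [[0.135, 0.991, -0.008], [0.991, -0.135, 0.0], [-0.001, -0.008, -1.0]]
force: [0.6, -0.2, -0.3]
grip_width: 0.169
grip_force: 51.6
```

```bash
python3 - <<'E'
from h import *
print(manip.read_state()["position"])
p,d=manip.capture("side");cv2.imwrite("pics/s3.png",p[:,:,::-1])
go((395.8,314,9),82.3)
E
```

```text
[393.87030983 312.98695926 126.9106965 ]
delta [0.0013, 0.0028, 0.1179] rot [-0.0081, 0.0005, -0.0014] rows~3
```

View pics/s3.png

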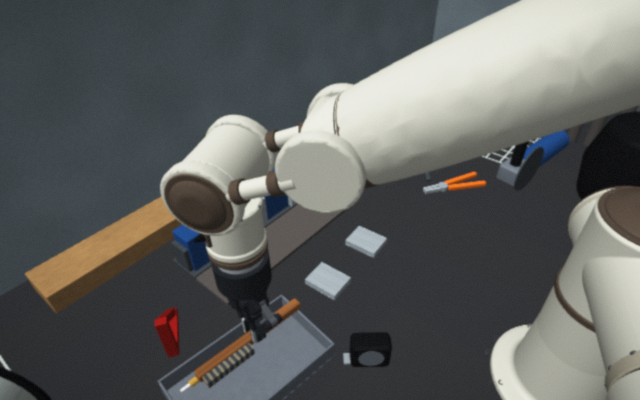

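>>> arm_command:
  motion:
    - {"claw":1,"delta_pos":[0.001,0.003,0.04],"rotation":[-0.008,0,0]}
    - {"claw":1,"delta_pos":[0.001,0.003,0.08],"rotation":[-0.008,0,0]}
    - {"claw":1,"delta_pos":[0.001,0.003,0.105],"rotation":[-0.008,0,0]}
    - {"claw":1,"delta_pos":[0.001,0.003,0.118],"rotation":[-0.008,0,0]}
    - {"claw":1,"delta_pos":[0.001,0.003,0.118],"rotation":[-0.008,0,0]}
    - {"claw":1,"delta_pos":[0.001,0.003,0.118],"rotation":[-0.008,0,0]}
    - {"claw":0.2,"delta_pos":[0.001,0.003,0.118],"rotation":[-0.008,0,0]}
    - {"claw":0.2,"delta_pos":[0.001,0.003,0.118],"rotation":[-0.008,0,0]}
    - {"claw":0.2,"delta_pos":[0.001,0.003,0.118],"rotation":[-0.008,0,0]}
    - {"claw":0.2,"delta_pos":[0.001,0.003,0.118],"rotation":[-0.008,0,0]}
    - {"claw":0.2,"delta_pos":[0.001,0.003,0.118],"rotation":[-0.008,0,0]}
    - {"claw":0.2,"delta_pos":[0.001,0.003,0.06],"rotation":[-0.008,0,0]}
    - {"claw":0.2,"delta_pos":[0.001,0.003,0],"rotation":[-0.008,0,0]}
    - {"claw":0.2,"delta_pos":[0.001,0.003,0],"rotation":[-0.008,0,0]}
    - {"claw":0.2,"delta_pos":[0.001,0.003,0],"rotation":[-0.008,0,0]}

```text
time_s: 10.52
position: [401.2, 316.8, 135.2]
eef_rot: [[0.133, 0.991, 0.013], [0.991, -0.133, 0.006], [0.008, 0.012, -1.0]]
force: [0.7, 0.8, 0.7]
grip_width: 0.4
grip_force: 0.0
```

```bash
python3 - <<'E'
from h import *
from scipy.optimize import least_squares
# joint data fit: planar chain with 120 mm side offset
D=[([9.112,91.573,79.424],(125.906,-560.421,230.311)),([27.2329,71.0933,81.5238],(692.652,49.7325,213.181)),([28.46,70.46,80.81],(698.764,55.72,204.07)),([17.7977,94.416,68.01],(580.386,114.046,119.439))]
s=manip.read_state();print(s["q"],s["position"]);D.append((s["q"][[1,2,4]],s["position"]))
def fk(x,q):
    q=np.radians(q);a=q[0];b=a+q[1];c=b+q[2]
    return np.array([x[0]+x[1]*np.sin(a)+x[2]*np.sin(b),x[3]+x[1]*np.cos(a)+x[2]*np.cos(b)])
def res(x):
    return np.concatenate([fk(x,q)-[np.sqrt(p[0]**2+p[1]**2-120**2),p[2]] for q,p in D])
f=least_squares(res,[0,400,400,100]);print(f.x,np.abs(f.fun).max(),"x3=d1-d6 (tool down)")
E
```

```text
[ 2.47455857e+01  4.57577385e+00  1.07821113e+02 -1.54833820e-02
  6.67689136e+01  3.24157548e+01] [401.15726742 316.83800404 135.22118959]
[-15.27577246 402.00882372 518.59895771 -68.75252265] 8.525472513473687 x3=d1-d6 (tool down)
```

```bash
cat >> h.py <<'E'
def plates(n="top",show=None):
    M=manip.camera_model(n);p,d=manip.capture(n);W=cloud(n,d,M)
    if show: cv2.imwrite(show,p[:,:,::-1])
    hsv=cv2.cvtColor(p,cv2.COLOR_RGB2HSV).astype(int)
    m=(hsv[...,2]>150)&(hsv[...,1]<60)&(abs(W[...,2]-15)<6)&(W[...,0]>200)&(W[...,0]<640)&(abs(W[...,1])<260)
    m=cv2.morphologyEx(m.astype(np.uint8),cv2.MORPH_OPEN,np.ones((3,3)))
    for b in blobs(m,150): print("plate",b.sum(),rect(cast(n,uv(b),15,M)),rect(W[b]))
E
python3 - <<'E'
from h import *
plates()
plates("side","pics/s4.png")
print("tape",cast("top",[[242,315],[240,297],[255,325]],20))
E
```

```text
plate 769 (array([443.1, -70.3]), array([75.5, 59.6]), 4.3) (array([443.2, -70.4]), array([75.8, 59.8]), 4.3)
plate 758 (array([437.9,  76.8]), array([75.5, 59.2]), 3.9) (array([437.9,  76.8]), array([75.4, 59. ]), 4.0)
plate 594 (array([443.4, -66.6]), array([74. , 61.5]), 2.7) (array([444.3, -68.1]), array([75.8, 60.1]), 2.8)
plate 788 (array([438.6,  80.2]), array([73.7, 61.8]), 3.5) (array([439.3,  78.3]), array([74.6, 61.7]), 2.8)
tape [[268.96492676 173.02470063  20.        ]
 [310.28153314 179.85991585  20.        ]
 [246.860454   141.2584538   20.        ]]
```

```bash
python3 - <<'E'
from h import *
go((438.5,77.5,90),3.2)
E
```

```text
delta [-0.23, 0.0722, 0.0388] rot [0.0017, -0.0042, 1.381] rows~11
```

>>> arm_command:
  motion:
    - {"claw":-0.75,"delta_pos":[-0.23,0.072,0.039],"rotation":[0.002,-0.004,1.381]}
    - {"claw":-0.75,"delta_pos":[-0.23,0.072,0.039],"rotation":[0.002,-0.004,1.381]}
    - {"claw":-0.75,"delta_pos":[-0.23,0.072,0.039],"rotation":[0.002,-0.004,1.381]}
    - {"claw":-0.75,"delta_pos":[-0.23,0.072,0.039],"rotation":[0.002,-0.004,1.381]}
    - {"claw":-0.75,"delta_pos":[-0.23,0.072,0.039],"rotation":[0.002,-0.004,1.381]}
    - {"claw":-0.75,"delta_pos":[-0.23,0.072,0.039],"rotation":[0.002,-0.004,1.381]}
    - {"claw":-0.75,"delta_pos":[-0.23,0.072,0.039],"rotation":[0.002,-0.004,1.381]}
    - {"claw":-0.75,"delta_pos":[-0.23,0.072,0.039],"rotation":[0.002,-0.004,1.381]}
    - {"claw":-0.75,"delta_pos":[-0.23,0.072,0.039],"rotation":[0.002,-0.004,1.381]}
    - {"claw":-0.75,"delta_pos":[-0.23,0.072,0.039],"rotation":[0.002,-0.004,1.381]}
    - {"claw":-0.75,"delta_pos":[-0.23,0.072,0.039],"rotation":[0.002,-0.004,1.381]}
    - {"claw":-0.75,"delta_pos":[-0.23,0.072,0.039],"rotation":[0.002,-0.004,1.381]}
    - {"claw":-0.75,"delta_pos":[-0.23,0.072,0.039],"rotation":[0.002,-0.004,1.381]}
    - {"claw":-0.75,"delta_pos":[-0.23,0.072,0.039],"rotation":[0.002,-0.004,1.381]}
    - {"claw":-0.75,"delta_pos":[-0.23,0.072,0.039],"rotation":[0.002,-0.004,1.381]}
    - {"claw":-0.75,"delta_pos":[-0.23,0.072,0.039],"rotation":[0.002,-0.004,1.381]}

```text
time_s: 11.95
position: [436.6, 76.9, 87.9]
eef_rot: [[0.998, 0.057, -0.004], [0.057, -0.998, -0.001], [-0.005, 0.001, -1.0]]
force: [-0.4, -0.8, -0.7]
grip_width: 0.875
grip_force: 0.0
```

```bash
python3 - <<'E'
from h import *
s=manip.read_state();print(s["q"],s["position"])
plates("wrist","pics/w5.png")
go((438.5,77.5,4),3.2)
E
```

```text
[ -5.62509939  -0.67947529 119.28106155  -0.12183376  61.6457785
  81.15348963] [436.61964285  76.90186178  87.90774394]
plate 7673 (array([439.7,  79. ]), array([75.8, 59.4]), 3.5) (array([438.7,  79. ]), array([76., 60.]), 3.4)
plate 7856 (array([444.8, -66. ]), array([76.4, 61.9]), 4.3) (array([444. , -67.9]), array([76.3, 61.2]), 4.2)
delta [0.0022, -0.0006, 0.084] rot [0.0012, 0.0043, 0.0011] rows~2
```

View pics/w5.png

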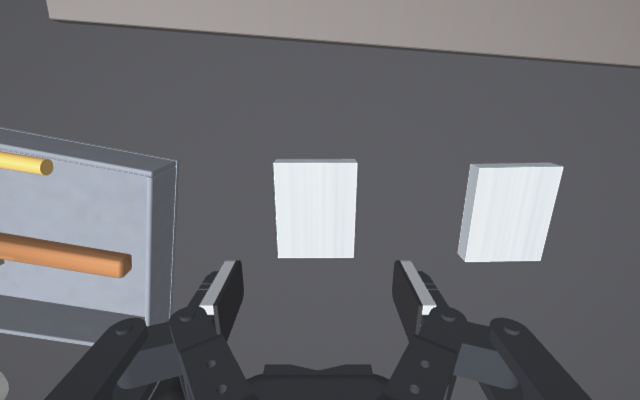

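>>> arm_command:
  motion:
    - {"claw":-0.75,"delta_pos":[0.002,-0.001,0.04],"rotation":[0.001,0.004,0]}
    - {"claw":-0.75,"delta_pos":[0.002,-0.001,0.07],"rotation":[0.001,0.004,0]}
    - {"claw":-0.75,"delta_pos":[0.002,-0.001,0.083],"rotation":[0.001,0.004,0]}
    - {"claw":-0.75,"delta_pos":[0.002,-0.001,0.083],"rotation":[0.001,0.004,0]}
    - {"claw":-0.75,"delta_pos":[0.002,-0.001,0.083],"rotation":[0.001,0.004,0]}
    - {"claw":1,"delta_pos":[0.002,-0.001,0.083],"rotation":[0.001,0.004,0]}
    - {"claw":1,"delta_pos":[0.002,-0.001,0.083],"rotation":[0.001,0.004,0]}
    - {"claw":1,"delta_pos":[0.002,-0.001,0.083],"rotation":[0.001,0.004,0]}
    - {"claw":1,"delta_pos":[0.002,-0.001,0.083],"rotation":[0.001,0.004,0]}
    - {"claw":1,"delta_pos":[0.002,-0.001,0.06],"rotation":[0.001,0.004,0]}
    - {"claw":1,"delta_pos":[0.002,-0.001,0.06],"rotation":[0.001,0.004,0]}
  newtons: 60

```text
time_s: 12.92
position: [441.3, 77.7, 31.6]
eef_rot: [[0.998, 0.056, 0.006], [0.056, -0.998, -0.001], [0.006, 0.001, -1.0]]
force: [1.0, 0.0, -4.7]
grip_width: 0.667
grip_force: 67.3
```

>>> arm_command:
  motion:
    - {"claw":1,"delta_pos":[-0.04,0.005,0],"rotation":[0,0,0.056]}
    - {"claw":1,"delta_pos":[-0.08,0.01,0],"rotation":[0,0,0.056]}
    - {"claw":1,"delta_pos":[-0.093,0.01,0],"rotation":[0,0,0.056]}
    - {"claw":1,"delta_pos":[-0.093,0.01,0],"rotation":[0,0,0.056]}
    - {"claw":1,"delta_pos":[-0.093,0.01,0.018],"rotation":[0,0,0.056]}
    - {"claw":1,"delta_pos":[-0.093,0.01,0.025],"rotation":[0,0,0.056]}
    - {"claw":1,"delta_pos":[-0.093,0.01,0.025],"rotation":[0,0,0.056]}
    - {"claw":1,"delta_pos":[-0.093,0.01,0.025],"rotation":[0,0,0.056]}
    - {"claw":-0.75,"delta_pos":[-0.093,0.01,0.025],"rotation":[0,0,0.056]}
    - {"claw":-0.75,"delta_pos":[-0.093,0.01,0.025],"rotation":[0,0,0.056]}
    - {"claw":-0.75,"delta_pos":[-0.093,0.01,0.025],"rotation":[0,0,0.056]}
    - {"claw":-0.75,"delta_pos":[-0.093,0.01,0.025],"rotation":[0,0,0.056]}
    - {"claw":-0.75,"delta_pos":[-0.093,0.01,-0.015],"rotation":[0,0,0.056]}
    - {"claw":-0.75,"delta_pos":[-0.093,0.01,-0.05],"rotation":[0,0,0.056]}
    - {"claw":-0.75,"delta_pos":[-0.093,0.01,-0.05],"rotation":[0,0,0.056]}
    - {"claw":-0.75,"delta_pos":[-0.093,0.01,-0.05],"rotation":[0,0,0.056]}

```text
time_s: 14.25
position: [348.5, 62.4, 80.2]
eef_rot: [[1.0, -0.0, 0.006], [-0.0, -1.0, -0.001], [0.006, 0.001, -1.0]]
force: [0.1, -0.4, -0.0]
grip_width: 0.878
grip_force: 0.0
```

```bash
python3 - <<'E'
from h import *
s=manip.read_state();print(s["q"],s["position"])
plates("wrist")
go((352,62,90),0,-52)
E
```

```text
[-9.63686057e+00 -1.60028722e+01  1.33649896e+02 -1.87878271e-02
  6.20179250e+01  8.03779702e+01] [348.46064964  62.35815567  80.24175401]
plate 12722 (array([443.5, -66. ]), array([75.2, 61.6]), 4.3) (array([443.7, -67.9]), array([76.4, 61.3]), 4.5)
plate 8043 (array([348.1,  62.7]), array([59.4, 76. ]), 89.6) (array([347.3,  62.7]), array([60. , 76.3]), 89.8)
delta [0.0052, 0.0006, -0.0113] rot [0.0005, -0.9095, -0.0004] rows~7
```

>>> arm_command:
  motion:
    - {"claw":-0.75,"delta_pos":[0.001,0,-0.02],"rotation":[0,-0.91,0]}
    - {"claw":-0.75,"delta_pos":[0.001,0,-0.02],"rotation":[0,-0.91,0]}
    - {"claw":-0.75,"delta_pos":[0.001,0,-0.02],"rotation":[0,-0.91,0]}
    - {"claw":-0.75,"delta_pos":[0.001,0,-0.02],"rotation":[0,-0.91,0]}
    - {"claw":-0.75,"delta_pos":[0.001,0,-0.02],"rotation":[0,-0.91,0]}
    - {"claw":-0.75,"delta_pos":[0.001,0,-0.02],"rotation":[0,-0.91,0]}
    - {"claw":-0.75,"delta_pos":[0.001,0,-0.02],"rotation":[0,-0.91,0]}
    - {"claw":-0.75,"delta_pos":[0.001,0,-0.02],"rotation":[0,-0.91,0]}
    - {"claw":-0.75,"delta_pos":[0.001,0,-0.02],"rotation":[0,-0.91,0]}
    - {"claw":-0.75,"delta_pos":[0.001,0,-0.02],"rotation":[0,-0.91,0]}
    - {"claw":-0.75,"delta_pos":[0.001,0,-0.02],"rotation":[0,-0.91,0]}

```text
time_s: 15.22
position: [346.7, 62.8, 98.0]
eef_rot: [[0.614, -0.0, -0.789], [-0.0, -1.0, 0.0], [-0.789, 0.0, -0.614]]
force: [0.1, 0.3, 0.9]
grip_width: 0.877
grip_force: 0.0
```

```bash
python3 - <<'E'
from h import *
from scipy.optimize import least_squares
s=manip.read_state();print(s["q"],s["position"],s["eef_rot"][:,2])
D=[([9.112,91.573,79.424],(125.906,-560.421,230.311)),([27.2329,71.0933,81.5238],(692.652,49.7325,213.181)),([17.7977,94.416,68.01],(580.386,114.046,119.439)),([-16.003,133.65,62.018],(348.46,62.358,80.24)),(s["q"][[1,2,4]],s["position"])]
def fk(x,q):
    q=np.radians(q);a=q[0];b=a+q[1];c=b+q[2]
    return np.array([x[0]+x[1]*np.sin(a)+x[2]*np.sin(b)+x[4]*np.sin(c),x[3]+x[1]*np.cos(a)+x[2]*np.cos(b)+x[4]*np.cos(c)])
f=least_squares(lambda x:np.concatenate([fk(x,q)-[np.sqrt(p[0]**2+p[1]**2-120**2),p[2]] for q,p in D]),[0,400,400,150,250]);print(f.x,f.fun.round(1))
x=f.x
for t in (38,45,30):
  for T in((650,70),(660,50)):
    r=least_squares(lambda v:np.r_[fk(x,v)-[T[0]-12,T[1]],np.sum(v)-(180-t)],[15,115,15]);print(t,T,r.x.round(1),r.cost.round(3))
go((349,62.5,14),0,-52)
E
```

```text
[ -5.60726712  29.61945411  96.98858319  -4.5869715  105.33795145
  85.34961151] [346.69512065  62.77145969  97.97747078] [-7.89364727e-01  4.31413367e-06 -6.13924530e-01]
[-20.11196507 402.12562138 522.44592437 269.989708   337.57772123] [-5.4  2.3 -2.3  1.1  6.  -1.7  0.8 -3.7  0.9  2. ]
38 (650, 70) [  6.8 122.8  12.4] 0.0
38 (660, 50) [ 10.3 121.7  10. ] 0.0
45 (650, 70) [  6.  127.8   1.3] 0.0
45 (660, 50) [  9.8 126.5  -1.3] 0.0
30 (650, 70) [  9.3 116.4  24.3] 0.0
30 (660, 50) [ 12.4 115.4  22.2] 0.0
delta [0.0677, 0.0003, 0.0497] rot [-0.0, 0.0022, -0.0003] rows~2
```

```bash
python3 - <<'E'
from h import *
go((348,62.5,12),-0.3,-56)
E
```

```text
delta [0.0687, 0.0003, 0.0518] rot [0.0042, -0.0676, 0.0028] rows~2
```

>>> arm_command:
  motion:
    - {"claw":-0.75,"delta_pos":[0.02,0,0.015],"rotation":[0.004,-0.068,0.003]}
    - {"claw":-0.75,"delta_pos":[0.04,0,0.03],"rotation":[0.004,-0.068,0.003]}
    - {"claw":-0.75,"delta_pos":[0.06,0,0.045],"rotation":[0.004,-0.068,0.003]}
    - {"claw":-0.75,"delta_pos":[0.0687,0,0.052],"rotation":[0.004,-0.068,0.003]}
    - {"claw":-0.75,"delta_pos":[0.0687,0,0.052],"rotation":[0.004,-0.068,0.003]}
    - {"claw":-0.75,"delta_pos":[0.0687,0,0.052],"rotation":[0.004,-0.068,0.003]}
    - {"claw":-0.75,"delta_pos":[0.0687,0,0.052],"rotation":[0.004,-0.068,0.003]}

```text
time_s: 15.8
position: [349.3, 62.6, 13.4]
eef_rot: [[0.561, -0.005, -0.828], [-0.003, -1.0, 0.004], [-0.828, 0.001, -0.561]]
force: [0.4, 0.4, -0.2]
grip_width: 0.876
grip_force: 0.0
```

```bash
python3 - <<'E'
from h import *
s=manip.read_state();print(s["q"],s["position"])
p,d=manip.capture("side");cv2.imwrite("pics/s6.png",cv2.resize(p[150:400,200:500],None,fx=2,fy=2)[:,:,::-1])
go((348,62.5,9),-0.3,-56)
E
```

```text
[ -5.59806128  42.08930869  92.70097301  -4.49340003 100.94855441
  86.19218379] [349.27279175  62.6366106   13.41624086]
delta [0.0028, 0.0001, 0.0036] rot [0.0004, -0.0024, -0.0005] rows~0
```

View pics/s6.png

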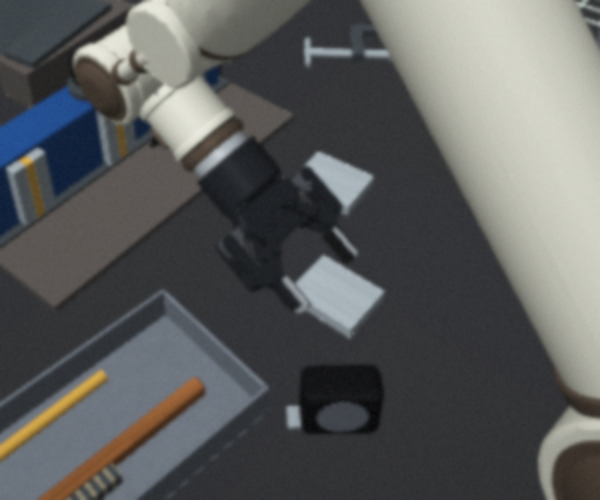

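>>> arm_command:
  motion:
    - {"claw":-0.75,"delta_pos":[0.0013,0,0.007],"rotation":[0,0,0]}
    - {"claw":-0.75,"delta_pos":[0.0013,0,0.007],"rotation":[0,0,0]}
    - {"claw":-0.5,"delta_pos":[0.0013,0,0.007],"rotation":[0,0,0]}
    - {"claw":-0.5,"delta_pos":[0.0013,0,0.007],"rotation":[0,0,0]}

```text
time_s: 16.18
position: [343.2, 62.7, 7.2]
eef_rot: [[0.559, -0.005, -0.829], [-0.003, -1.0, 0.004], [-0.829, 0.0, -0.559]]
force: [0.1, -0.7, 0.1]
grip_width: 0.75
grip_force: 0.0
```

>>> arm_command:
  motion:
    - {"claw":1,"delta_pos":[0,0,0],"rotation":[0,0,0]}
    - {"claw":1,"delta_pos":[0,0,0],"rotation":[0,0,0]}
    - {"claw":1,"delta_pos":[0,0,0],"rotation":[0,0,0]}
    - {"claw":1,"delta_pos":[0,0,0],"rotation":[0,0,0]}
    - {"claw":1,"delta_pos":[0,0,0],"rotation":[0,0,0]}
    - {"claw":1,"delta_pos":[0,0,0],"rotation":[0,0,0]}
  newtons: 90

```text
time_s: 16.68
position: [343.9, 62.6, 7.6]
eef_rot: [[0.559, -0.005, -0.829], [-0.003, -1.0, 0.004], [-0.829, 0.001, -0.559]]
force: [2.4, -0.3, 5.0]
grip_width: 0.674
grip_force: 96.4
```

>>> arm_command:
  motion:
    - {"claw":1,"delta_pos":[-0.02,0,-0.014],"rotation":[0,0,0]}
    - {"claw":1,"delta_pos":[-0.04,0,-0.028],"rotation":[0,0,0]}
    - {"claw":1,"delta_pos":[-0.066,0,-0.045],"rotation":[0,0,0]}
    - {"claw":1,"delta_pos":[-0.1,0,-0.067],"rotation":[0,0,0]}
    - {"claw":1,"delta_pos":[-0.1,0,-0.067],"rotation":[0,0,0]}
    - {"claw":1,"delta_pos":[-0.1,0,-0.067],"rotation":[0,0,0]}

```text
time_s: 17.18
position: [344.3, 62.7, 127.4]
eef_rot: [[0.564, -0.005, -0.826], [-0.003, -1.0, 0.004], [-0.826, 0.001, -0.564]]
force: [0.6, -0.8, -5.3]
grip_width: 0.673
grip_force: 97.5
```

```bash
python3 - <<'E'
from h import *
s=manip.read_state();print(s["q"],s["position"],s["force"],s["grip_width"])
go((560,56,120),-0.8,34)
E
```

```text
[ -5.64512886  29.21574299  95.52870541  -4.74645827 110.74940566
  85.31731286] [344.2900065   62.70569665 127.41029048] [ 0.58773923 -0.7809118  -5.28855862] 0.6734879438819238
delta [0.1278, 0.0056, -0.174] rot [0.0025, 1.5651, 0.0096] rows~13
```

>>> arm_command:
  motion:
    - {"claw":1,"delta_pos":[0.01,0.0005,-0.013],"rotation":[0,0.12,0.001]}
    - {"claw":1,"delta_pos":[0.02,0.001,-0.027],"rotation":[0,0.24,0.001]}
    - {"claw":1,"delta_pos":[0.03,0.001,-0.04],"rotation":[0,0.36,0.002]}
    - {"claw":1,"delta_pos":[0.04,0.002,-0.053],"rotation":[0,0.48,0.003]}
    - {"claw":1,"delta_pos":[0.05,0.002,-0.067],"rotation":[0.001,0.6,0.004]}
    - {"claw":1,"delta_pos":[0.06,0.003,-0.08],"rotation":[0.001,0.72,0.005]}
    - {"claw":1,"delta_pos":[0.07,0.003,-0.093],"rotation":[0.001,0.84,0.006]}
    - {"claw":1,"delta_pos":[0.08,0.003,-0.107],"rotation":[0.002,0.96,0.007]}
    - {"claw":1,"delta_pos":[0.09,0.004,-0.12],"rotation":[0.002,1.08,0.007]}
    - {"claw":1,"delta_pos":[0.1,0.004,-0.133],"rotation":[0.002,1.2,0.008]}
    - {"claw":1,"delta_pos":[0.11,0.005,-0.15],"rotation":[0.002,1.32,0.009]}
    - {"claw":1,"delta_pos":[0.12,0.005,-0.163],"rotation":[0.002,1.44,0.009]}
    - {"claw":1,"delta_pos":[0.128,0.0056,-0.174],"rotation":[0.0025,1.5651,0.0096]}
    - {"claw":1,"delta_pos":[0.128,0.0056,-0.174],"rotation":[0.0025,1.5651,0.0096]}
    - {"claw":1,"delta_pos":[0.128,0.0056,-0.174],"rotation":[0.0025,1.5651,0.0096]}
    - {"claw":1,"delta_pos":[0.128,0.0056,-0.174],"rotation":[0.0025,1.5651,0.0096]}
    - {"claw":1,"delta_pos":[0.128,0.0056,-0.174],"rotation":[0.0025,1.5651,0.0096]}

```text
time_s: 18.6
position: [559.2, 56.0, 118.6]
eef_rot: [[0.834, -0.014, 0.552], [-0.012, -1.0, -0.007], [0.552, -0.0, -0.834]]
force: [0.7, -0.8, -4.7]
grip_width: 0.676
grip_force: 97.7
```

```bash
python3 - <<'E'
from h import *
s=manip.read_state();print(s["q"],s["position"],s["eef_rot"][:,2],s["force"],s["grip_width"])
p,d=manip.capture("side");cv2.imwrite("pics/s7.png",p[:,:,::-1])
W=cloud("side",d);hsv=cv2.cvtColor(p,cv2.COLOR_RGB2HSV)
# face of the held plate, seen from behind-left: light pixels near the tool
m=(hsv[...,2]>120)&(hsv[...,1]<60)&(np.linalg.norm(W-s["position"],axis=-1)<75)
for b in blobs(m,60):
    q=W[b];c=q.mean(0);print("light",b.sum(),c.round(1),np.linalg.svd(q-c,full_matrices=False)[2][2].round(3),q.min(0).round(),q.max(0).round())
go((630,56,60),-0.8,34)
E
```

```text
[ -9.1902623   -6.59946354 127.55726856  10.55747827  26.19374736
  73.49920953] [559.1879754   56.00853322 118.61296989] [ 0.55216736 -0.00740807 -0.83370038] [ 0.7294973  -0.78189699 -4.69671447] 0.6757746612388371
delta [0.026, -0.001, 0.0881] rot [-0.0002, 0.0072, 0.0] rows~2
```

View pics/s7.png

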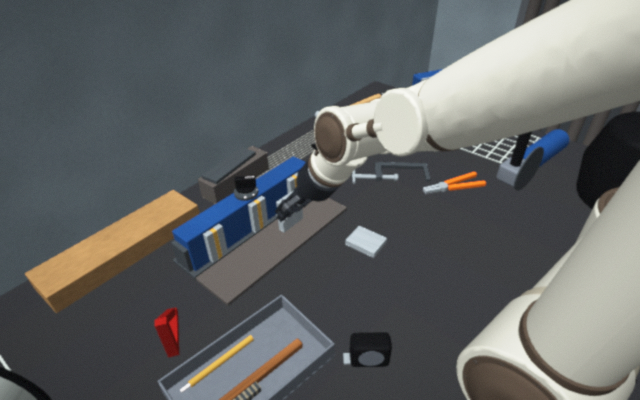

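>>> arm_command:
  motion:
    - {"claw":1,"delta_pos":[0.01,0,0.03],"rotation":[0,0.007,0]}
    - {"claw":1,"delta_pos":[0.02,-0.001,0.06],"rotation":[0,0.007,0]}
    - {"claw":1,"delta_pos":[0.026,-0.001,0.088],"rotation":[0,0.007,0]}
    - {"claw":1,"delta_pos":[0.026,-0.001,0.088],"rotation":[0,0.007,0]}
    - {"claw":1,"delta_pos":[0.026,-0.001,0.088],"rotation":[0,0.007,0]}
    - {"claw":1,"delta_pos":[0.026,-0.001,0.088],"rotation":[0,0.007,0]}
    - {"claw":1,"delta_pos":[0.026,-0.001,0.088],"rotation":[0,0.007,0]}

```text
time_s: 19.23
position: [629.9, 56.0, 61.4]
eef_rot: [[0.827, -0.014, 0.562], [-0.011, -1.0, -0.008], [0.562, 0.0, -0.827]]
force: [0.0, -0.1, -4.9]
grip_width: 0.676
grip_force: 100.4
```

```bash
python3 - <<'E'
from h import *
s=manip.read_state();print(s["q"],s["position"],s["eef_rot"].round(3).tolist(),s["force"])
M=manip.camera_model("wrist");p,d=manip.capture("wrist");W=cloud("wrist",d,M);cv2.imwrite("pics/w8.png",p[:,:,::-1])
hsv=cv2.cvtColor(p,cv2.COLOR_RGB2HSV).astype(int)
m=(hsv[...,1]<60)&(hsv[...,2]>110)&(abs(W[...,0]-625)<25)&(abs(W[...,1]-56)<45)&(W[...,2]>20)&(W[...,2]<115)
for b in blobs(m,80):
    q=W[b];c=q.mean(0);print(b.sum(),c.round(1),np.linalg.svd(q-c,full_matrices=False)[2][2].round(3),q.min(0).round(),q.max(0).round())
go((630,56,45),-0.8,34)
E
```

```text
[ -7.77203268  10.76977844 118.09873896  13.03586943  17.57935845
  71.77105311] [629.89132143  56.03883788  61.37164882] [[0.827, -0.014, 0.562], [-0.011, -1.0, -0.008], [0.562, 0.0, -0.827]] [ 2.26720443e-03 -6.87612516e-02 -4.94518806e+00]
6933 [627.2  56.4  99.6] [-0.971  0.013  0.239] [611.  19.  35.] [637.  94. 108.]
delta [-0.0092, 0.0, 0.0138] rot [0.0001, -0.0035, 0.0001] rows~0
```

View pics/w8.png

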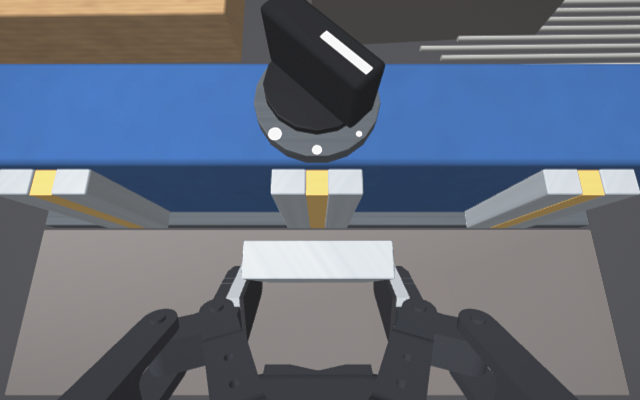

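>>> arm_command:
  motion:
    - {"claw":1,"delta_pos":[-0.005,0,0.007],"rotation":[0,-0.003,0]}
    - {"claw":1,"delta_pos":[-0.0085,0,0.0125],"rotation":[0,-0.003,0]}
    - {"claw":1,"delta_pos":[-0.0092,0,0.0135],"rotation":[0,-0.003,0]}
    - {"claw":1,"delta_pos":[-0.0092,0,0.0135],"rotation":[0,-0.003,0]}
    - {"claw":1,"delta_pos":[-0.0092,0,0.0135],"rotation":[0,-0.003,0]}

```text
time_s: 19.7
position: [629.8, 56.0, 44.1]
eef_rot: [[0.829, -0.014, 0.559], [-0.012, -1.0, -0.008], [0.559, 0.0, -0.829]]
force: [-1.9, 0.7, 0.5]
grip_width: 0.672
grip_force: 101.2
```

>>> arm_command:
  motion:
    - {"claw":1,"delta_pos":[0.008,0,0.0055],"rotation":[0,0,0]}
    - {"claw":1,"delta_pos":[0.0133,0,0.009],"rotation":[0,0,0]}
    - {"claw":1,"delta_pos":[0.0157,0,0.0106],"rotation":[0,0,0]}
    - {"claw":1,"delta_pos":[0.0174,0,0.0117],"rotation":[0,0,0]}
    - {"claw":1,"delta_pos":[0.0182,0,0.0123],"rotation":[0,0,0]}
    - {"claw":1,"delta_pos":[0.0182,0,0.0123],"rotation":[0,0,0]}

```text
time_s: 20.2
position: [651.7, 55.7, 44.1]
eef_rot: [[0.83, -0.014, 0.558], [-0.011, -1.0, -0.008], [0.558, 0.0, -0.83]]
force: [-7.1, 0.6, 7.1]
grip_width: 0.675
grip_force: 101.8
```

>>> arm_command:
  motion:
    - {"claw":1,"delta_pos":[0.0017,0,0.0011],"rotation":[0,0,0]}
    - {"claw":1,"delta_pos":[0.0033,0,0.0022],"rotation":[0,0,0]}
    - {"claw":1,"delta_pos":[0.0033,0,0.0022],"rotation":[0,0,0]}
    - {"claw":1,"delta_pos":[0.0033,0,0.0022],"rotation":[0,0,0]}

```text
time_s: 20.53
position: [651.9, 55.8, 43.9]
eef_rot: [[0.833, -0.013, 0.553], [-0.011, -1.0, -0.007], [0.553, -0.0, -0.833]]
force: [-54.6, -8.0, 48.3]
grip_width: 0.669
grip_force: 109.3
```

>>> arm_command:
  motion:
    - {"claw":1,"delta_pos":[-0.0033,0,-0.0022],"rotation":[0,0,0]}
    - {"claw":1,"delta_pos":[-0.0033,0,-0.0022],"rotation":[0,0,0]}
    - {"claw":1,"delta_pos":[-0.0033,0,-0.0022],"rotation":[0,0,0]}

```text
time_s: 20.78
position: [651.5, 55.5, 44.1]
eef_rot: [[0.829, -0.014, 0.558], [-0.011, -1.0, -0.008], [0.559, 0.0, -0.829]]
force: [-11.1, -1.1, 11.9]
grip_width: 0.671
grip_force: 101.7
```

Release gently, back away along −z of the tool (up and back).

>>> arm_command:
  motion:
    - {"claw":-0.6,"delta_pos":[0,0,0],"rotation":[0,0,0]}
    - {"claw":-0.6,"delta_pos":[0,0,0],"rotation":[0,0,0]}
    - {"claw":-0.7,"delta_pos":[0,0,0],"rotation":[0,0,0]}
    - {"claw":-0.7,"delta_pos":[0,0,0],"rotation":[0,0,0]}
    - {"claw":-0.7,"delta_pos":[0,0,0],"rotation":[0,0,0]}
    - {"claw":-0.7,"delta_pos":[0,0,-0.015],"rotation":[0,0,0]}
    - {"claw":-0.7,"delta_pos":[0,0,-0.04],"rotation":[0,0,0]}
    - {"claw":-0.7,"delta_pos":[0,0,-0.08],"rotation":[0,0,0]}
    - {"claw":-0.7,"delta_pos":[0,0,-0.12],"rotation":[0,0,0]}
    - {"claw":-0.7,"delta_pos":[0,0,-0.12],"rotation":[0,0,0]}
    - {"claw":-0.7,"delta_pos":[0,0,-0.12],"rotation":[0,0,0]}

```text
time_s: 21.7
position: [585.7, 56.5, 147.0]
eef_rot: [[0.826, -0.014, 0.563], [-0.011, -1.0, -0.009], [0.563, 0.001, -0.826]]
force: [-0.3, 0.1, -0.8]
grip_width: 0.851
grip_force: 0.0
```

```bash
python3 - <<'E'
from h import *
s=manip.read_state();print(s["time_s"],s["position"],s["force"])
M=manip.camera_model("wrist");p,d=manip.capture("wrist");W=cloud("wrist",d,M);cv2.imwrite("pics/w9.png",p[:,:,::-1])
hsv=cv2.cvtColor(p,cv2.COLOR_RGB2HSV).astype(int)
m=(hsv[...,1]<60)&(hsv[...,2]>100)&(abs(W[...,1]-56)<45)&(W[...,0]>625)&(W[...,0]<690)&(W[...,2]>13)&(W[...,2]<98)
for zl,zh in((20,35),(35,50),(50,65),(65,80)):
    q=W[m&(W[...,2]>zl)&(W[...,2]<zh)]
    if len(q): print(zl,len(q),np.median(q,0).round(1),q[:,1].min().round(1),q[:,1].max().round(1))
t=m&(abs(W[...,2]-86)<4)&(W[...,0]<665);print("top",rect(W[t]),t.sum(),np.median(W[t][:,2]))
b=m&(W[...,2]>89);print("pole tops",rect(W[b]) if b.any() else None)
go((449,-68,100),4.3)
E
```

```text
21.7 [585.67218835  56.51338953 146.97270487] [-0.32377917  0.0949798  -0.75951098]
20 249 [642.4  54.7  27.8] 17.4 94.9
35 273 [642.4  56.5  42.9] 19.5 86.0
50 325 [642.4  56.5  58.5] 26.5 85.9
65 394 [642.4  56.9  73.4] 26.7 85.9
top (array([650.9,  56.1]), array([59.8, 17.8]), 89.6) 1662 85.02227443419463
pole tops (array([664.6,  56.7]), array([42.5, 12.6]), 88.8)
delta [-0.1357, 0.1265, -0.0383] rot [0.0266, -0.5933, -0.0864] rows~5
```

View pics/w9.png

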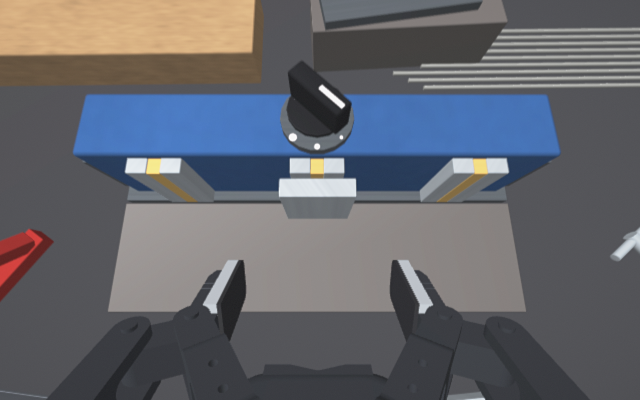

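>>> arm_command:
  motion:
    - {"claw":-0.75,"delta_pos":[-0.136,0.1265,-0.038],"rotation":[0.027,-0.593,-0.086]}
    - {"claw":-0.75,"delta_pos":[-0.136,0.1265,-0.038],"rotation":[0.027,-0.593,-0.086]}
    - {"claw":-0.75,"delta_pos":[-0.136,0.1265,-0.038],"rotation":[0.027,-0.593,-0.086]}
    - {"claw":-0.75,"delta_pos":[-0.136,0.1265,-0.038],"rotation":[0.027,-0.593,-0.086]}
    - {"claw":-0.75,"delta_pos":[-0.136,0.1265,-0.038],"rotation":[0.027,-0.593,-0.086]}
    - {"claw":-0.75,"delta_pos":[-0.136,0.1265,-0.038],"rotation":[0.027,-0.593,-0.086]}
    - {"claw":-0.75,"delta_pos":[-0.136,0.1265,-0.038],"rotation":[0.027,-0.593,-0.086]}
    - {"claw":-0.75,"delta_pos":[-0.136,0.1265,-0.038],"rotation":[0.027,-0.593,-0.086]}
    - {"claw":-0.75,"delta_pos":[-0.136,0.1265,-0.038],"rotation":[0.027,-0.593,-0.086]}
    - {"claw":-0.75,"delta_pos":[-0.136,0.1265,-0.038],"rotation":[0.027,-0.593,-0.086]}

```text
time_s: 22.58
position: [448.3, -66.9, 98.3]
eef_rot: [[0.997, 0.076, -0.002], [0.076, -0.997, 0.001], [-0.002, -0.001, -1.0]]
force: [0.9, 0.1, 0.2]
grip_width: 0.874
grip_force: 0.0
```

```bash
python3 - <<'E'
from h import *
s=manip.read_state();print(s["q"],s["position"])
plates("wrist")
go((443.9,-68,4),4.4)
E
```

```text
[-2.38464315e+01 -2.85515142e-01  1.17519732e+02  2.70358974e-02
  6.28857347e+01  6.17895231e+01] [448.32829328 -66.93931769  98.33964543]
plate 6953 (array([444.5, -68.2]), array([76. , 59.5]), 4.4) (array([443.6, -68.2]), array([76.7, 60.2]), 4.4)
delta [-0.0044, 0.0007, 0.0945] rot [-0.0011, 0.0015, -0.0009] rows~2
```

>>> arm_command:
  motion:
    - {"claw":-0.75,"delta_pos":[-0.004,0.001,0.04],"rotation":[-0.001,0.001,0]}
    - {"claw":-0.75,"delta_pos":[-0.004,0.001,0.075],"rotation":[-0.001,0.001,0]}
    - {"claw":-0.75,"delta_pos":[-0.004,0.001,0.094],"rotation":[-0.001,0.001,0]}
    - {"claw":-0.75,"delta_pos":[-0.004,0.001,0.094],"rotation":[-0.001,0.001,0]}
    - {"claw":-0.75,"delta_pos":[-0.004,0.001,0.094],"rotation":[-0.001,0.001,0]}
    - {"claw":1,"delta_pos":[-0.004,0.001,0.094],"rotation":[-0.001,0.001,0]}
    - {"claw":1,"delta_pos":[-0.004,0.001,0.094],"rotation":[-0.001,0.001,0]}
    - {"claw":1,"delta_pos":[-0.004,0.001,0.094],"rotation":[-0.001,0.001,0]}
    - {"claw":1,"delta_pos":[-0.004,0.001,0.094],"rotation":[-0.001,0.001,0]}
    - {"claw":1,"delta_pos":[-0.004,0.001,0.07],"rotation":[-0.001,0.001,0]}
    - {"claw":1,"delta_pos":[-0.004,0.001,0.07],"rotation":[-0.001,0.001,0]}
  newtons: 60

```text
time_s: 23.55
position: [447.3, -70.3, 32.6]
eef_rot: [[0.997, 0.075, 0.006], [0.075, -0.997, -0.003], [0.005, 0.004, -1.0]]
force: [0.8, -1.1, -3.1]
grip_width: 0.662
grip_force: 67.6
```

>>> arm_command:
  motion:
    - {"claw":1,"delta_pos":[-0.04,-0.005,0],"rotation":[0,0,0.076]}
    - {"claw":1,"delta_pos":[-0.08,-0.01,0],"rotation":[0,0,0.076]}
    - {"claw":1,"delta_pos":[-0.093,-0.01,0],"rotation":[0,0,0.076]}
    - {"claw":1,"delta_pos":[-0.093,-0.01,0],"rotation":[0,0,0.076]}
    - {"claw":1,"delta_pos":[-0.093,-0.01,0.018],"rotation":[0,0,0.076]}
    - {"claw":1,"delta_pos":[-0.093,-0.01,0.024],"rotation":[0,0,0.076]}
    - {"claw":1,"delta_pos":[-0.093,-0.01,0.024],"rotation":[0,0,0.076]}
    - {"claw":1,"delta_pos":[-0.093,-0.01,0.024],"rotation":[0,0,0.076]}
    - {"claw":-0.75,"delta_pos":[-0.093,-0.01,0.024],"rotation":[0,0,0.076]}
    - {"claw":-0.75,"delta_pos":[-0.093,-0.01,0.024],"rotation":[0,0,0.076]}
    - {"claw":-0.75,"delta_pos":[-0.093,-0.01,0.024],"rotation":[0,0,0.076]}
    - {"claw":-0.75,"delta_pos":[-0.093,-0.01,0.024],"rotation":[0,0,0.076]}
    - {"claw":-0.75,"delta_pos":[-0.093,-0.01,-0.015],"rotation":[0,0,0.076]}
    - {"claw":-0.75,"delta_pos":[-0.093,-0.01,-0.055],"rotation":[0,0,0.076]}
    - {"claw":-0.75,"delta_pos":[-0.093,-0.01,-0.07],"rotation":[0,0,0.076]}
    - {"claw":-0.75,"delta_pos":[-0.093,-0.01,-0.07],"rotation":[0,0,0.076]}
    - {"claw":-0.75,"delta_pos":[-0.093,-0.01,-0.07],"rotation":[0,0,0.076]}

```text
time_s: 24.97
position: [351.6, -66.5, 99.3]
eef_rot: [[1.0, -0.001, 0.001], [-0.001, -1.0, -0.001], [0.001, 0.001, -1.0]]
force: [0.1, 1.2, -1.3]
grip_width: 0.873
grip_force: 0.0
```

```bash
python3 - <<'E'
from h import *
s=manip.read_state();print(s["q"],s["position"])
plates("wrist")
go((350,-65,100),0,-56)
E
```

```text
[-3.02547823e+01 -1.71911624e+01  1.32084048e+02 -4.10226772e-02
  6.50205859e+01  5.98372672e+01] [351.59714801 -66.50785621  99.30843593]
plate 6940 (array([351.7, -66.7]), array([59.4, 75.4]), 89.9) (array([350.5, -66.8]), array([60. , 76.4]), 89.8)
delta [-0.0006, -0.0009, -0.0019] rot [-0.0008, -0.9757, -0.0011] rows~8
```

>>> arm_command:
  motion:
    - {"claw":-0.75,"delta_pos":[0,0,-0.01],"rotation":[0,-0.976,0]}
    - {"claw":-0.75,"delta_pos":[0,0,-0.01],"rotation":[0,-0.976,0]}
    - {"claw":-0.75,"delta_pos":[0,0,-0.01],"rotation":[0,-0.976,0]}
    - {"claw":-0.75,"delta_pos":[0,0,-0.01],"rotation":[0,-0.976,0]}
    - {"claw":-0.75,"delta_pos":[0,0,-0.01],"rotation":[0,-0.976,0]}
    - {"claw":-0.75,"delta_pos":[0,0,-0.01],"rotation":[0,-0.976,0]}
    - {"claw":-0.75,"delta_pos":[0,0,-0.01],"rotation":[0,-0.976,0]}
    - {"claw":-0.75,"delta_pos":[0,0,-0.01],"rotation":[0,-0.976,0]}
    - {"claw":-0.75,"delta_pos":[0,0,-0.01],"rotation":[0,-0.976,0]}
    - {"claw":-0.75,"delta_pos":[0,0,-0.01],"rotation":[0,-0.976,0]}
    - {"claw":-0.75,"delta_pos":[0,0,-0.01],"rotation":[0,-0.976,0]}
    - {"claw":-0.75,"delta_pos":[0,0,-0.01],"rotation":[0,-0.976,0]}

```text
time_s: 26.02
position: [350.8, -66.2, 109.4]
eef_rot: [[0.562, -0.001, -0.827], [-0.001, -1.0, 0.001], [-0.827, 0.001, -0.562]]
force: [-0.8, 1.3, 0.8]
grip_width: 0.872
grip_force: 0.0
```

```bash
python3 - <<'E'
from h import *
s=manip.read_state();print(s["q"],s["position"])
go((347,-66.8,8),0,-56)
E
```

```text
[-17.67455808  31.92230684  94.18933895 -15.2453474  107.81919531
  75.15704265] [350.77936997 -66.17722017 109.37402071]
delta [0.0817, 0.0006, 0.0601] rot [-0.0009, -0.003, -0.0012] rows~2
```

>>> arm_command:
  motion:
    - {"claw":-0.75,"delta_pos":[0.025,0.0006,0.018],"rotation":[-0.001,-0.003,-0.001]}
    - {"claw":-0.75,"delta_pos":[0.05,0.0006,0.036],"rotation":[-0.001,-0.003,-0.001]}
    - {"claw":-0.75,"delta_pos":[0.072,0.0006,0.053],"rotation":[-0.001,-0.003,-0.001]}
    - {"claw":-0.75,"delta_pos":[0.0815,0.0006,0.06],"rotation":[-0.001,-0.003,-0.001]}
    - {"claw":-0.75,"delta_pos":[0.0815,0.0006,0.06],"rotation":[-0.001,-0.003,-0.001]}
    - {"claw":-0.75,"delta_pos":[0.0815,0.0006,0.06],"rotation":[-0.001,-0.003,-0.001]}
    - {"claw":-0.5,"delta_pos":[0.0815,0.0006,0.06],"rotation":[-0.001,-0.003,-0.001]}
    - {"claw":-0.5,"delta_pos":[0.0815,0.0006,0.06],"rotation":[-0.001,-0.003,-0.001]}

```text
time_s: 26.68
position: [348.1, -67.2, 9.0]
eef_rot: [[0.56, 0.0, -0.829], [-0.001, -1.0, -0.001], [-0.829, 0.001, -0.56]]
force: [0.6, 0.7, 0.5]
grip_width: 0.75
grip_force: 0.0
```

>>> arm_command:
  motion:
    - {"claw":1,"delta_pos":[0,0,0],"rotation":[0,0,0]}
    - {"claw":1,"delta_pos":[0,0,0],"rotation":[0,0,0]}
    - {"claw":1,"delta_pos":[0,0,0],"rotation":[0,0,0]}
    - {"claw":1,"delta_pos":[0,0,0],"rotation":[0,0,0]}
    - {"claw":1,"delta_pos":[0,0,0],"rotation":[0,0,0]}
    - {"claw":1,"delta_pos":[0,0,0],"rotation":[0,0,0]}
  newtons: 90

```text
time_s: 27.18
position: [348.4, -67.2, 9.3]
eef_rot: [[0.559, 0.0, -0.829], [-0.001, -1.0, -0.001], [-0.829, 0.001, -0.559]]
force: [3.3, 0.5, 7.4]
grip_width: 0.671
grip_force: 95.1
```

>>> arm_command:
  motion:
    - {"claw":1,"delta_pos":[-0.02,0,-0.014],"rotation":[0,0,0]}
    - {"claw":1,"delta_pos":[-0.04,0,-0.028],"rotation":[0,0,0]}
    - {"claw":1,"delta_pos":[-0.066,0,-0.045],"rotation":[0,0,0]}
    - {"claw":1,"delta_pos":[-0.1,0,-0.067],"rotation":[0,0,0]}
    - {"claw":1,"delta_pos":[-0.1,0,-0.067],"rotation":[0,0,0]}
    - {"claw":1,"delta_pos":[-0.1,0,-0.067],"rotation":[0,0,0]}
    - {"claw":1,"delta_pos":[-0.1,0,-0.067],"rotation":[0,0,0]}

```text
time_s: 27.77
position: [346.5, -66.6, 127.0]
eef_rot: [[0.558, 0.0, -0.83], [0.001, -1.0, 0.0], [-0.83, -0.001, -0.558]]
force: [-0.4, -0.2, -4.9]
grip_width: 0.67
grip_force: 97.0
```

```bash
python3 - <<'E'
from h import *
s=manip.read_state();print(s["q"],s["position"],s["force"],s["grip_width"])
go((560,-68.4,120),-0.8,34)
E
```

```text
[-17.79141016  29.90273032  94.83205418 -15.58054456 109.35769467
  74.53117096] [346.54738363 -66.56276829 126.98940877] [-0.41329333 -0.16689128 -4.94936782] 0.6697115813884805
delta [0.1249, 0.0019, -0.1732] rot [0.0023, 1.5722, 0.0156] rows~13
```

>>> arm_command:
  motion:
    - {"claw":1,"delta_pos":[0.01,0,-0.013],"rotation":[0,0.12,0.001]}
    - {"claw":1,"delta_pos":[0.02,0,-0.027],"rotation":[0,0.24,0.002]}
    - {"claw":1,"delta_pos":[0.03,0,-0.04],"rotation":[0,0.36,0.003]}
    - {"claw":1,"delta_pos":[0.04,0.001,-0.053],"rotation":[0,0.48,0.004]}
    - {"claw":1,"delta_pos":[0.05,0.001,-0.067],"rotation":[0.001,0.6,0.006]}
    - {"claw":1,"delta_pos":[0.06,0.001,-0.08],"rotation":[0.001,0.72,0.007]}
    - {"claw":1,"delta_pos":[0.07,0.001,-0.093],"rotation":[0.001,0.84,0.008]}
    - {"claw":1,"delta_pos":[0.08,0.001,-0.107],"rotation":[0.002,0.96,0.009]}
    - {"claw":1,"delta_pos":[0.09,0.001,-0.12],"rotation":[0.002,1.08,0.01]}
    - {"claw":1,"delta_pos":[0.1,0.0015,-0.133],"rotation":[0.002,1.2,0.012]}
    - {"claw":1,"delta_pos":[0.11,0.0017,-0.15],"rotation":[0.002,1.32,0.013]}
    - {"claw":1,"delta_pos":[0.12,0.0019,-0.163],"rotation":[0.002,1.44,0.014]}
    - {"claw":1,"delta_pos":[0.125,0.0019,-0.173],"rotation":[0.0023,1.572,0.0156]}
    - {"claw":1,"delta_pos":[0.125,0.0019,-0.173],"rotation":[0.0023,1.572,0.0156]}
    - {"claw":1,"delta_pos":[0.125,0.0019,-0.173],"rotation":[0.0023,1.572,0.0156]}
    - {"claw":1,"delta_pos":[0.125,0.0019,-0.173],"rotation":[0.0023,1.572,0.0156]}
    - {"claw":1,"delta_pos":[0.125,0.0019,-0.173],"rotation":[0.0023,1.572,0.0156]}

```text
time_s: 29.18
position: [560.3, -68.7, 120.6]
eef_rot: [[0.831, -0.013, 0.556], [-0.011, -1.0, -0.008], [0.556, 0.001, -0.831]]
force: [0.2, 0.0, -4.5]
grip_width: 0.668
grip_force: 97.8
```

```bash
python3 - <<'E'
from h import *
s=manip.read_state();print(s["q"],s["position"],s["eef_rot"][:,2],s["force"],s["grip_width"])
go((630,-68.4,60),-0.8,34)
E
```

```text
[-27.26025019  -6.52664896 127.33198886  28.35741247  31.43084152
  42.74657299] [560.33764115 -68.74622635 120.57462775] [ 0.55602455 -0.00786931 -0.83112862] [ 0.1859523   0.03317705 -4.48718679] 0.6684687946640017
delta [0.0242, -0.0013, 0.0891] rot [0.0001, 0.0037, 0.0009] rows~2
```

>>> arm_command:
  motion:
    - {"claw":1,"delta_pos":[0.01,-0.001,0.03],"rotation":[0,0.004,0.001]}
    - {"claw":1,"delta_pos":[0.018,-0.001,0.06],"rotation":[0,0.004,0.001]}
    - {"claw":1,"delta_pos":[0.024,-0.0013,0.089],"rotation":[0,0.004,0.001]}
    - {"claw":1,"delta_pos":[0.024,-0.0013,0.089],"rotation":[0,0.004,0.001]}
    - {"claw":1,"delta_pos":[0.024,-0.0013,0.089],"rotation":[0,0.004,0.001]}
    - {"claw":1,"delta_pos":[0.024,-0.0013,0.089],"rotation":[0,0.004,0.001]}
    - {"claw":1,"delta_pos":[0.024,-0.0013,0.089],"rotation":[0,0.004,0.001]}

```text
time_s: 29.77
position: [630.4, -68.7, 61.9]
eef_rot: [[0.826, -0.015, 0.563], [-0.012, -1.0, -0.009], [0.563, 0.001, -0.826]]
force: [0.6, -0.3, -4.0]
grip_width: 0.67
grip_force: 100.3
```

```bash
cat >> h.py <<'E'
def stand(y0,xr=(615,690)):
    s=manip.read_state();print(s["time_s"],s["q"].round(1),s["position"].round(1),s["force"].round(1))
    M=manip.camera_model("wrist");p,d=manip.capture("wrist");W=cloud("wrist",d,M)
    hsv=cv2.cvtColor(p,cv2.COLOR_RGB2HSV).astype(int)
    m=(hsv[...,1]<60)&(hsv[...,2]>100)&(abs(W[...,1]-y0)<45)&(W[...,0]>xr[0])&(W[...,0]<xr[1])&(W[...,2]>13)
    for z in(25,40,55,70):
        q=W[m&(abs(W[...,2]-z)<7)&(abs(W[...,1]-y0)<25)]
        if len(q): print(z,len(q),np.median(q,0).round(1))
    m=m&(W[...,2]>75)
    for b in blobs(m,150): print("top",b.sum(),rect(W[b]),np.median(W[b][:,2]).round(1))
    return p
E
python3 - <<'E'
from h import *
p=stand(-68);cv2.imwrite("pics/w10.png",p[:,:,::-1])
go((630,-68.4,45.5),-0.8,34)
E
```

```text
29.7667 [-23.2  10.9 117.9  33.9  22.5  39.4] [630.4 -68.7  61.9] [ 0.6 -0.3 -4. ]
25 193 [657.  -63.3  25.6]
40 314 [656.9 -67.7  40.5]
55 389 [656.9 -67.5  57.1]
70 496 [657.  -66.8  71.7]
top 2475 (array([643.8, -67.9]), array([46.4, 51.6]), 89.4) 92.8
top 6608 (array([627.1, -68.3]), array([24.2, 75.8]), 0.0) 101.3
delta [-0.0097, -0.0004, 0.0135] rot [0.0015, -0.0052, -0.0001] rows~0
```

View pics/w10.png

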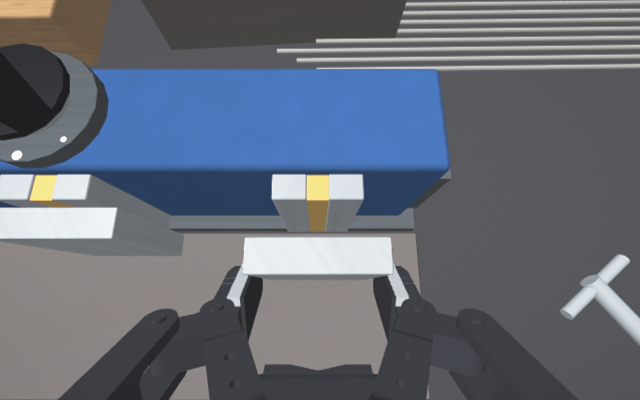

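>>> arm_command:
  motion:
    - {"claw":1,"delta_pos":[-0.005,0,0.007],"rotation":[0.001,-0.005,0]}
    - {"claw":1,"delta_pos":[-0.0085,0,0.0125],"rotation":[0.001,-0.005,0]}
    - {"claw":1,"delta_pos":[-0.0095,0,0.0135],"rotation":[0.001,-0.005,0]}
    - {"claw":1,"delta_pos":[-0.0095,0,0.0135],"rotation":[0.001,-0.005,0]}
    - {"claw":1,"delta_pos":[-0.0095,0,0.0135],"rotation":[0.001,-0.005,0]}

```text
time_s: 30.23
position: [630.8, -68.8, 45.6]
eef_rot: [[0.828, -0.015, 0.56], [-0.012, -1.0, -0.008], [0.56, 0.0, -0.828]]
force: [-4.4, 0.9, 6.6]
grip_width: 0.672
grip_force: 101.4
```

>>> arm_command:
  motion:
    - {"claw":1,"delta_pos":[0.006,0,0.004],"rotation":[0,0,0]}
    - {"claw":1,"delta_pos":[0.01,0,0.0067],"rotation":[0,0,0]}
    - {"claw":1,"delta_pos":[0.0124,0,0.0084],"rotation":[0,0,0]}
    - {"claw":1,"delta_pos":[0.0133,0,0.009],"rotation":[0,0,0]}
    - {"claw":1,"delta_pos":[0.0141,0,0.0095],"rotation":[0,0,0]}
    - {"claw":1,"delta_pos":[0.0141,0,0.0095],"rotation":[0,0,0]}

```text
time_s: 30.73
position: [647.8, -69.3, 45.7]
eef_rot: [[0.828, -0.015, 0.56], [-0.012, -1.0, -0.009], [0.56, 0.001, -0.828]]
force: [-8.0, 1.9, 10.7]
grip_width: 0.67
grip_force: 101.4
```

Two millimetres more.

>>> arm_command:
  motion:
    - {"claw":1,"delta_pos":[0.0008,0,0.0005],"rotation":[0,0,0]}
    - {"claw":1,"delta_pos":[0.0014,0,0.0009],"rotation":[0,0,0]}
    - {"claw":1,"delta_pos":[0.0014,0,0.0009],"rotation":[0,0,0]}

```text
time_s: 30.98
position: [648.1, -69.3, 45.5]
eef_rot: [[0.829, -0.014, 0.559], [-0.011, -1.0, -0.008], [0.559, 0.0, -0.829]]
force: [-28.4, -0.5, 26.4]
grip_width: 0.67
grip_force: 104.4
```

Contact. Relieve and release.

>>> arm_command:
  motion:
    - {"claw":1,"delta_pos":[-0.0014,0,-0.0009],"rotation":[0,0,0]}
    - {"claw":1,"delta_pos":[-0.0014,0,-0.0009],"rotation":[0,0,0]}
    - {"claw":-0.6,"delta_pos":[-0.0014,0,-0.0009],"rotation":[0,0,0]}
    - {"claw":-0.6,"delta_pos":[-0.0014,0,-0.0009],"rotation":[0,0,0]}
    - {"claw":-0.7,"delta_pos":[-0.0014,0,-0.0009],"rotation":[0,0,0]}
    - {"claw":-0.7,"delta_pos":[-0.0014,0,-0.0009],"rotation":[0,0,0]}
    - {"claw":-0.7,"delta_pos":[-0.0014,0,-0.0009],"rotation":[0,0,0]}
    - {"claw":-0.7,"delta_pos":[0,0,-0.015],"rotation":[0,0,0]}
    - {"claw":-0.7,"delta_pos":[0,0,-0.04],"rotation":[0,0,0]}
    - {"claw":-0.7,"delta_pos":[0,0,-0.08],"rotation":[0,0,0]}
    - {"claw":-0.7,"delta_pos":[0,0,-0.12],"rotation":[0,0,0]}
    - {"claw":-0.7,"delta_pos":[0,0,-0.12],"rotation":[0,0,0]}
    - {"claw":-0.7,"delta_pos":[0,0,-0.12],"rotation":[0,0,0]}

```text
time_s: 32.07
position: [582.4, -68.6, 147.1]
eef_rot: [[0.827, -0.015, 0.562], [-0.011, -1.0, -0.01], [0.563, 0.002, -0.827]]
force: [-0.1, 0.7, -0.7]
grip_width: 0.849
grip_force: 0.0
```

```bash
python3 - <<'E'
from h import *
p=stand(-68);cv2.imwrite("pics/w11.png",p[:,:,::-1])
go((620,55,270),44.2)
plates()
E
```

```text
32.0667 [-25.8  -6.  123.5  25.4  33.4  47.3] [582.4 -68.6 147.1] [-0.1  0.7 -0.7]
25 183 [640.1 -67.9  25.9]
40 215 [640.1 -67.9  40.3]
55 264 [640.1 -68.   55.2]
70 303 [640.1 -68.   70.3]
top 2552 (array([654.5, -68.8]), array([60.1, 29.7]), 89.2) 85.3
delta [0.1007, -0.1235, -0.0837] rot [0.2331, -0.5618, -0.7623] rows~8
```

View pics/w11.png

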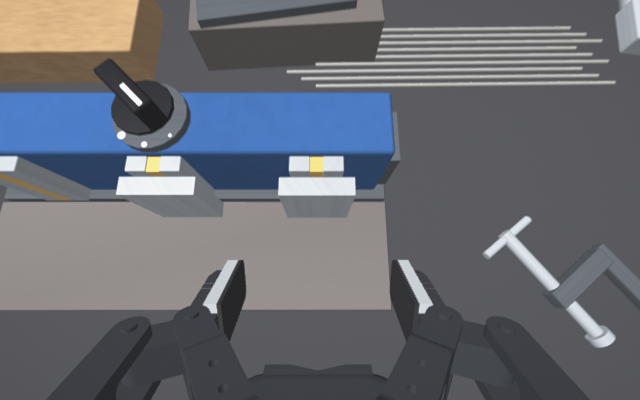

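```bash
python3 - <<'E'
from h import *
go((697.6,55.3,230),44.2)
E
```

```text
delta [0.1441, -0.1247, -0.0086] rot [0.2306, -0.5596, -0.7628] rows~8
```

>>> arm_command:
  motion:
    - {"claw":-0.2,"delta_pos":[0.028,0,-0.041],"rotation":[0,0,0]}
    - {"claw":-0.2,"delta_pos":[0.056,0,-0.08],"rotation":[0,-0.1,0]}
    - {"claw":-0.2,"delta_pos":[0.144,-0.125,-0.009],"rotation":[0.231,-0.56,-0.763]}
    - {"claw":-0.2,"delta_pos":[0.144,-0.125,-0.009],"rotation":[0.231,-0.56,-0.763]}
    - {"claw":-0.2,"delta_pos":[0.144,-0.125,-0.009],"rotation":[0.231,-0.56,-0.763]}
    - {"claw":-0.2,"delta_pos":[0.144,-0.125,-0.009],"rotation":[0.231,-0.56,-0.763]}
    - {"claw":-0.2,"delta_pos":[0.144,-0.125,-0.009],"rotation":[0.231,-0.56,-0.763]}
    - {"claw":-0.2,"delta_pos":[0.144,-0.125,-0.009],"rotation":[0.231,-0.56,-0.763]}
    - {"claw":-0.2,"delta_pos":[0.144,-0.125,-0.009],"rotation":[0.231,-0.56,-0.763]}
    - {"claw":-0.2,"delta_pos":[0.144,-0.125,-0.009],"rotation":[0.231,-0.56,-0.763]}
    - {"claw":-0.2,"delta_pos":[0.144,-0.125,-0.009],"rotation":[0.231,-0.56,-0.763]}
    - {"claw":-0.2,"delta_pos":[0.144,-0.125,-0.009],"rotation":[0.231,-0.56,-0.763]}
    - {"claw":-0.2,"delta_pos":[0.144,-0.125,-0.009],"rotation":[0.231,-0.56,-0.763]}
    - {"claw":-0.2,"delta_pos":[0.144,-0.125,-0.009],"rotation":[0.231,-0.56,-0.763]}
    - {"claw":-0.2,"delta_pos":[0.144,-0.125,-0.009],"rotation":[0.231,-0.56,-0.763]}

```text
time_s: 33.42
position: [697.1, 55.4, 230.7]
eef_rot: [[0.717, 0.697, 0.0], [0.697, -0.717, -0.0], [0.0, 0.0, -1.0]]
force: [-0.1, 0.7, 0.4]
grip_width: 0.598
grip_force: 0.0
```

```bash
python3 - <<'E'
from h import *
s=manip.read_state();print(s["q"].round(1),s["position"])
M=manip.camera_model("wrist");p,d=manip.capture("wrist");W=cloud("wrist",d,M)
k=(W[...,2]>134)&(W[...,2]<150)&(abs(W[...,0]-695)<40)&(abs(W[...,1]-54)<40)
print("knob",rect(W[k]),k.sum(),np.percentile(W[k][:,2],[5,50,95]))
hsv=cv2.cvtColor(p,cv2.COLOR_RGB2HSV).astype(int)
t=(hsv[...,1]<60)&(hsv[...,2]>110)&(abs(W[...,2]-86)<5)&(W[...,0]>600)&(W[...,0]<659)
for b in blobs(t,100): print("plate top",b.sum(),rect(W[b]))
go((697.6,55.3,126),44.2)
E
```

```text
[-5.3 27.5 68.7 -0.  83.7 40.5] [697.10659016  55.38307498 230.74974383]
knob (array([697.6,  54.8]), array([45.6, 13.8]), 44.6) 1007 [141.85109978 143.9102016  145.07333821]
plate top 794 (array([650.1,  56.1]), array([59.9, 15.5]), 89.2)
plate top 358 (array([649.4, -59.5]), array([42. , 18.4]), 89.3)
delta [0.0002, 0.0003, 0.105] rot [0.0003, -0.0003, -0.0003] rows~3
```

>>> arm_command:
  motion:
    - {"claw":-0.2,"delta_pos":[0,0,0.04],"rotation":[0,0,0]}
    - {"claw":-0.2,"delta_pos":[0,0,0.075],"rotation":[0,0,0]}
    - {"claw":-0.2,"delta_pos":[0,0,0.095],"rotation":[0,0,0]}
    - {"claw":-0.2,"delta_pos":[0,0,0.104],"rotation":[0,0,0]}
    - {"claw":-0.2,"delta_pos":[0,0,0.104],"rotation":[0,0,0]}
    - {"claw":-0.2,"delta_pos":[0,0,0.104],"rotation":[0,0,0]}
    - {"claw":1,"delta_pos":[0,0,0.104],"rotation":[0,0,0]}
    - {"claw":1,"delta_pos":[0,0,0.104],"rotation":[0,0,0]}
    - {"claw":1,"delta_pos":[0,0,0.104],"rotation":[0,0,0]}
    - {"claw":1,"delta_pos":[0,0,0.104],"rotation":[0,0,0]}
    - {"claw":1,"delta_pos":[0,0,0.104],"rotation":[0,0,0]}
    - {"claw":1,"delta_pos":[0,0,0.104],"rotation":[0,0,0]}
    - {"claw":1,"delta_pos":[0,0,0.104],"rotation":[0,0,0]}
    - {"claw":1,"delta_pos":[0,0,0.104],"rotation":[0,0,0]}
  newtons: 60

```text
time_s: 34.63
position: [699.0, 55.1, 129.2]
eef_rot: [[0.717, 0.697, 0.004], [0.697, -0.717, -0.001], [0.002, 0.004, -1.0]]
force: [0.1, -0.9, 6.8]
grip_width: 0.145
grip_force: 61.8
```

>>> arm_command:
  motion:
    - {"claw":1,"delta_pos":[0,0,0.003],"rotation":[0,0,0]}
    - {"claw":1,"delta_pos":[0,0,0.006],"rotation":[0,0,0]}
    - {"claw":1,"delta_pos":[0,0,0.008],"rotation":[0,0,0]}
    - {"claw":1,"delta_pos":[0,0,0.008],"rotation":[0,0,0]}
    - {"claw":1,"delta_pos":[0,0,0.008],"rotation":[0,0,0]}

```text
time_s: 35.05
position: [699.1, 55.0, 122.7]
eef_rot: [[0.717, 0.697, 0.004], [0.697, -0.717, -0.001], [0.002, 0.004, -1.0]]
force: [-1.8, -1.4, 12.7]
grip_width: 0.145
grip_force: 62.7
```

>>> arm_command:
  motion:
    - {"claw":1,"delta_pos":[0,0,0.001],"rotation":[0,0,0.11]}
    - {"claw":1,"delta_pos":[0,0,0.001],"rotation":[0,0,0.22]}
    - {"claw":1,"delta_pos":[0,0,0.001],"rotation":[0,0,0.33]}
    - {"claw":1,"delta_pos":[0,0,0.001],"rotation":[0,0,0.44]}
    - {"claw":1,"delta_pos":[0,0,0.001],"rotation":[0,0,0.55]}
    - {"claw":1,"delta_pos":[0,0,0.001],"rotation":[0,0,0.66]}
    - {"claw":1,"delta_pos":[0,0,0.001],"rotation":[0,0,0.77]}
    - {"claw":1,"delta_pos":[0,0,0.001],"rotation":[0,0,0.88]}
    - {"claw":1,"delta_pos":[0,0,0.001],"rotation":[0,0,0.99]}
    - {"claw":1,"delta_pos":[0,0,0.001],"rotation":[0,0,1.1]}
    - {"claw":1,"delta_pos":[0,0,0.001],"rotation":[0,0,1.21]}
    - {"claw":1,"delta_pos":[0,0,0.001],"rotation":[0,0,1.32]}
    - {"claw":1,"delta_pos":[0,0,0.001],"rotation":[0,0,1.43]}
    - {"claw":1,"delta_pos":[0,0,0.001],"rotation":[0,0,1.54]}
    - {"claw":1,"delta_pos":[0,0,0.001],"rotation":[0,0,1.575]}
    - {"claw":1,"delta_pos":[0,0,0.001],"rotation":[0,0,1.575]}
    - {"claw":1,"delta_pos":[0,0,0.001],"rotation":[0,0,1.575]}

```text
time_s: 36.47
position: [699.2, 56.0, 122.7]
eef_rot: [[0.694, -0.72, 0.005], [-0.72, -0.694, 0.0], [0.003, -0.004, -1.0]]
force: [-3.2, 1.2, 16.9]
grip_width: 0.145
grip_force: 63.1
```

Turned to −46° (full hold). Let it spring out, release, retract.

>>> arm_command:
  motion:
    - {"claw":1,"delta_pos":[0,0,-0.004],"rotation":[0,0,0]}
    - {"claw":1,"delta_pos":[0,0,-0.008],"rotation":[0,0,0]}
    - {"claw":1,"delta_pos":[0,0,-0.009],"rotation":[0,0,0]}
    - {"claw":1,"delta_pos":[0,0,-0.009],"rotation":[0,0,0]}
    - {"claw":0.3,"delta_pos":[0,0,-0.009],"rotation":[0,0,0]}
    - {"claw":0.3,"delta_pos":[0,0,-0.009],"rotation":[0,0,0]}
    - {"claw":0.3,"delta_pos":[0,0,-0.009],"rotation":[0,0,0]}
    - {"claw":0.3,"delta_pos":[0,0,-0.009],"rotation":[0,0,0]}
    - {"claw":0.3,"delta_pos":[0,0,-0.05],"rotation":[0,0,0]}
    - {"claw":0.3,"delta_pos":[0,0,-0.09],"rotation":[0,0,0]}
    - {"claw":0.3,"delta_pos":[0,0,-0.12],"rotation":[0,0,0]}
    - {"claw":0.3,"delta_pos":[0,0,-0.12],"rotation":[0,0,0]}
    - {"claw":0.3,"delta_pos":[0,0,-0.12],"rotation":[0,0,0]}
    - {"claw":0.3,"delta_pos":[0,0,-0.12],"rotation":[0,0,0]}

```text
time_s: 37.63
position: [696.8, 55.5, 236.6]
eef_rot: [[0.694, -0.72, -0.002], [-0.72, -0.694, -0.0], [-0.001, 0.001, -1.0]]
force: [0.3, 0.4, -0.9]
grip_width: 0.353
grip_force: 0.0
```

```bash
python3 - <<'E'
from h import *
s=manip.read_state();print(s["time_s"],s["position"],s["force"])
M=manip.camera_model("wrist");p,d=manip.capture("wrist");W=cloud("wrist",d,M)
k=(W[...,2]>134)&(W[...,2]<150)&(abs(W[...,0]-695)<40)&(abs(W[...,1]-54)<40)
print("knob",rect(W[k]),k.sum(),np.percentile(W[k][:,2],[5,50,95]))
hsv=cv2.cvtColor(p,cv2.COLOR_RGB2HSV).astype(int)
t=(hsv[...,1]<60)&(hsv[...,2]>110)&(abs(W[...,2]-86)<5)&(W[...,0]>600)&(W[...,0]<659)
for b in blobs(t,60): print("plate top",b.sum(),rect(W[b]))
a,_=manip.capture("top");c,_=manip.capture("side")
cv2.imwrite("pics/fin.png",np.vstack([np.hstack([a[80:330,100:500],c[130:380,120:520]]),np.hstack([cv2.resize(p,(400,250)),cv2.resize(a,(400,250))])])[:,:,::-1])
E
```

```text
37.6333 [696.84600354  55.51912926 236.55214985] [ 0.29889416  0.37554771 -0.89599245]
knob (array([697.7,  57. ]), array([13.3, 45.6]), 44.2) 946 [142.06646646 144.04783193 145.16182928]
plate top 1044 (array([649. , -68.8]), array([60.4, 18.1]), 88.9)
plate top 774 (array([650.1,  56.2]), array([60.1, 15.4]), 89.0)
```

View pics/fin.png

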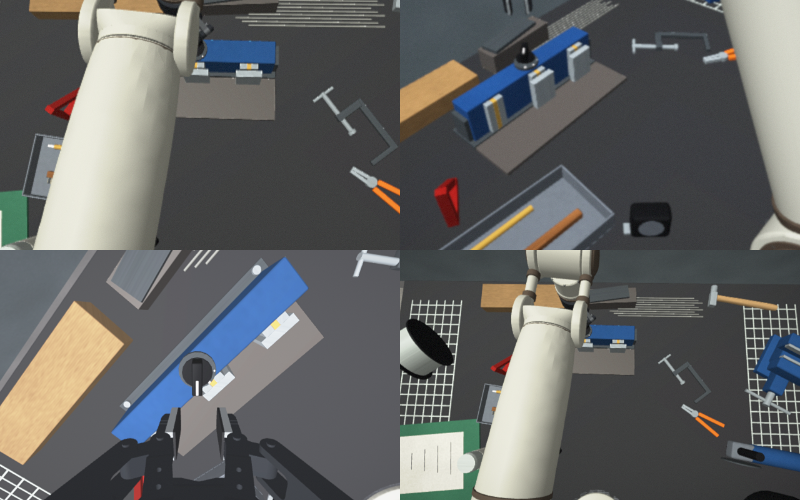

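```bash
python3 -c "
from workcell import manip
print(manip.job_done())"
```

```text
the job is handed in; nothing more can be done
None
```

The job is handed in (no verdict came back): the switch was turned off first, both plates found were stood against the middle and right pole-shoe pairs, the switch was then turned to full hold and is out, and the brush is in the tray.

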